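Prime the bamboo cups on the lacquer turntable

ROBOT

A 7-joint arm with a two-finger parallel gripper is mounted at the origin on the work surface. World frame = base frame: x ahead of the robot, y to its left, z up, the work surface at z = 0. Lengths are in mm, angles in rad, forces in N, time in s.
With the tool pointing down it reaches from about 400 to 875 mm from the base axis. Payload 4.4 kg.
Tool frame: the origin (TCP) lies between the finger pads; the fingertips stand 17 mm ahead of it and the grasp point (between the pads) lies 2 mm behind it; z points along the fingers, y is the line along which they close (so a half turn about z gives the same grasp; the last joint's range is limited). The gripper opens to 85 mm and grips with 20 to 120 N. Pads are 22 mm wide; open, the fingers measure 114 mm over their backs; the gripper's body (76 mm by 85 mm) begins 54 mm behind the grasp point. The pads swing forward as they close: fully open they stand 13 mm farther back than shut.
Start: joints at [1.165, 0.628, 0.038, 1.517, -0.027, 0.996, -0.02], TCP at [216.671, -612.839, 248.313] pointing down, gripper open.
Joint ranges: [-3.06, 3.06], [-0.37, 2.12], [-1.25, 1.32], [0.18, 2.47], [-1.1, 4.24], [0.23, 1.98], [-2.94, 2.94]. Speed limits (rad/s): [2.57, 2.57, 3.14, 3.14, 3.14, 3.14, 3.14].

INTERFACE

Orientations are given as [roll, pitch, yaw] about the fixed x, y, z axes, in that order (R = Rz(yaw) Ry(pitch) Rx(roll)).
In Python, from cell import sensors, get_image, ctrl gives the robot as it stands.
- The arm moves only by the tool send_rows, never from a script. Its argument "series" is a list of rows, each a list of 3 entries, a list of its own where there are three numbers: the finger opening in mm, from 0 to 85.4, then the shift along the world's x, y, z in units of 60 mm (1.0 is 60 mm), then the turn, a rotation vector about the world's x, y, z in units of 5 degrees (1.0 is 5 degrees). A call has 1 to 8 rows; each row shifts and turns the commanded pose from where the row before left it; what a row does not reach is not made up. A row lasts 1/8 s, in which the tool goes at most 62.5 mm and 10.7 degrees, less where a joint would pass 70% of its speed; a pose out of reach is approached as far as the arm can. A call is refused whole if a number of a shift passes 1 or a number of a turn 1, either way. A call with a gripper value outside its range is refused whole. The fingers move at their own pace and stop on an object; the grip force is fixed at half the most. Time passes only in rows, so rows that do not move let the fingers close. It gives the time, the measured TCP pose, the force, the opening and the grip force at its end, in the units of the state.
- sensors.read_state(): the state, without advancing time (a new reading comes with each control period).
- get_image(name): name is "scene" or "top" or "wrist"; returns a dict with "img" (384x512x3 uint8, red, green, blue), "depth" (384x512 float32, mm along the optical axis (not along the pixel's ray), 0 where there is no reading), "vfov" (degrees; the focal length in pixels is half the picture's height over the tangent of half this angle, whatever the lens; pixels are square), "cx", "cy" (the principal point, pixels), "world_to_cam" (4x4, takes a point from world to camera coordinates). Camera axes: x right, y down, z forward; pixel columns grow to the right and rows downward; lengths in mm; the calibration is good to about 2 mm. A picture is of the moment at which its call begins.
- ctrl.finish_job(): hands the job in; it is judged then, once.
The state is a dict: "clock": time; "qpos": joint angles; "qd": joint speeds; "tau": joint torques, N m; "eef_pos": TCP position; "tool_rot": TCP orientation; "force": force on the tool from outside, world axes, zero at the start; "torque": the same for the moment, N m; "width": finger opening in mm; "gripper_force": force on a finger pad.
Only numpy, scipy, OpenCV 4.12 (cv2) and the standard library are available. Lean on these libraries where they do the work, as an engineer would, in place of code of your own. Each camera call takes 0.05 s, during which the arm holds its last target. There are 200 camera calls.

TASK

Set every bare bamboo cup upright in the middle of a cork pad of its own on the turntable, then dip the bristles of the brush well down into the dark lacquer pot, lower them well down into each cup in turn from the smallest to the largest, and stand the brush upright on its small wooden dish again. Then swing the turntable anticlockwise by its wooden peg fully against its stop, and only then slide the bolt fully home into the keeper. Leave the other things on the table where they are; if a cup gets knocked off its pad, put it back in the middle.

Things in the scene. Friction and masses are not known exactly. Their poses are not given: they have to be found in the camera images.
- cup_small: bare bamboo cup, open at the top, 52 mm outside diameter, 36 mm tall, wall 4 mm, floor 5 mm, nearly straight sided; origin: centre of its underside, z up. May be absent (None)
- cup_medium: bare bamboo cup, open at the top, 60 mm outside diameter, 48 mm tall, wall 4 mm, floor 5 mm, nearly straight sided; origin: centre of its underside, z up. May be absent (None)
- cup_large: bare bamboo cup, open at the top, 68 mm outside diameter, 60 mm tall, wall 4 mm, floor 5 mm, nearly straight sided; origin: centre of its underside, z up. May be absent (None)
- pot: dark open lacquer pot, straight sided, 72 mm outside diameter, 55 mm tall, wall 4 mm, floor 6 mm thick, 0.6 kg; origin: centre of its underside, z up
- brush: stubby round lacquer brush standing upright on its bristles, 135 mm tall: bristle head 26 mm wide and 30 mm high, copper ferrule 23 mm wide up to 52 mm, wooden handle 18 mm wide from 52 mm to the top; origin: centre of the flat bristle end (the tip), z up along the handle
- dish: small flat round wooden dish, solid, no rim, 90 mm wide, 10 mm thick, fixed to the table: the brush's place; origin: centre of its underside (top face 10 mm above)
- wheel (a joint): angle of the turntable disc, rad; starts between 0 and 0.4, grows anticlockwise seen from above, hard stop at 1.571
- wheel_axis (a point): centre of the turntable disc at the height of its top face (45 mm above the table); plywood disc 250 mm wide, 15 mm thick; the turntable stands fixed on the table. Its x axis is the stand's own: the bolt lies on the stand's -y side and slides along the stand's +y, towards the axis
- wheel_peg (a point): top end of the round upright wooden peg on the disc, 105 mm from the axis, 55 mm tall above the disc, 16 mm wide (top 12 mm are 19 mm wide); swing it to turn the disc
- keeper (a point): middle of the steel keeper (U bracket, 27 mm tall, 32 mm wide) on the disc's top near its rim; it comes in line with the bolt when the disc is at its stop
- bolt (a joint): travel of the barrel bolt, m; 0 drawn back, hard stop at 0.030 fully home in the keeper; friction about 1 N
- bolt_pin (a point): top end of the bolt's upright steel pin, 12 mm wide, free for 42 mm below this point down to the 65 mm high guides; it moves with the bolt, along the stand's +y as the bolt goes home
- pad0 (a point): centre of a round cork pad (68 mm wide, flush with the disc's top face), 68 mm from the axis; turns with the disc
- pad1 (a point): centre of a round cork pad (68 mm wide, flush with the disc's top face), 68 mm from the axis; turns with the disc; 120 deg anticlockwise of pad0
- pad2 (a point): centre of a round cork pad (68 mm wide, flush with the disc's top face), 68 mm from the axis; turns with the disc; 240 deg anticlockwise of pad0
- basin: bystander, to be left alone: blue plastic bowl, 130 mm wide; origin: centre of its underside
- jar: bystander, to be left alone: amber glass jar, 60 mm wide, 100 mm tall; origin: centre of its underside
- mallet: bystander, to be left alone: hammer, 240 mm long, lying; origin: middle of the tool
- spool: bystander, to be left alone: dark wooden spool, 40 mm wide, 36 mm tall; origin: centre of its underside
- spatula: bystander, to be left alone: spatula, 200 mm long, lying; origin: middle of the tool
- box_lidded: bystander, to be left alone: finished dark red lidded pot, 74 mm wide, 58 mm tall; origin: centre of its underside
- can: bystander, to be left alone: can with a paper label, 70 mm wide, 90 mm tall; origin: centre of its underside
Mind the look-alikes: they are no part of the job. What is shaped like the cup_small but green is not meant. What is shaped like the cup_medium but green is not meant.

How it is judged:
By the outcome, as a careful person would: the job done as asked, in the order asked, and still so for the second after the job is handed in, with the robot touching nothing.
Of cup_small, cup_medium, cup_large only 2 to 3 are there at a start; the rules pass over those that are not, and their reading is None.
At some moment in a run one of cup_small, cup_medium, cup_large may be knocked a few centimetres aside while the robot is not near it.
It also fails if it takes over 208 s, if anything falls off the work surface, if the arm or the gripper's body presses on something with over 40 N, if the wrist force passes 120 N, or if a joint passes its speed limit or range.

## Working session

There is one attempt and no reset: what is moved stays moved. The work goes in short steps, Python scripts to look and compute and a tool call to move; the robot and the scene stay as the last step left them, time stands still between calls to the robot, and variables do not carry over. Pictures are saved under pics/ and viewed, at most 14 in all, crops included, and the job is handed in when it is done.

Besides the shell and the picture viewer there is one more tool, called after "Call:" as name(argument=value, ...) on one line, values as JSON. send_rows: Moves the arm, as the interface text tells. Its arguments: {"type":"object","properties":{"series":{"type":"array"}},"required":["series"]}

```bash
ls; mkdir -p pics; python3 - <<'E'
from cell import sensors,get_image
import cv2,numpy as np
print(sensors.read_state())
for n in ("scene","top"):
    d=get_image(n); np.savez(f"pics/{n}0.npz",**d)
    cv2.imwrite(f"pics/{n}0.png",cv2.resize(d["img"][...,::-1],(800,600)))
    print(n,d["vfov"],d["cx"],d["cy"],np.round(d["world_to_cam"],3).tolist())
E
```

```text
pics
{'clock': 0.0, 'qpos': array([ 1.16521131,  0.62935896,  0.03844485,  1.51840151, -0.02700185,
        0.99629712, -0.0200385 ]), 'qd': array([-3.31513669e-04, -7.03484179e-05, -1.76627770e-04,  1.33866845e-03,
       -1.23832173e-03,  1.25756113e-03,  2.82386855e-04]), 'tau': array([-1.36157455e-04, -5.63412452e+01,  1.22622035e+00, -1.93450338e+01,
        1.10099983e-02,  1.06691674e-02, -3.23271586e-06]), 'eef_pos': array([ 216.45663129, -612.25114923,  247.37008541]), 'tool_rot': array([-3.13964602e+00,  2.73585869e-05,  3.39742431e-01]), 'force': array([ 0.42552182,  0.61729048, -0.00657141]), 'torque': array([-0.01018234,  0.0418248 , -0.00057373]), 'gripper_force': 0.0, 'width': 85.69412485551662}
scene 47.132549662628165 258.9334828017747 189.4802705592583 [[0.602, 0.799, -0.013, -305.446], [0.672, -0.515, -0.531, -334.863], [-0.431, 0.311, -0.847, 1615.815], [0.0, 0.0, 0.0, 1.0]]
top 52.63877993928629 258.5139700560072 192.53725583903892 [[0.029, -1.0, 0.01, -28.685], [-0.982, -0.03, -0.185, 576.538], [0.185, -0.004, -0.983, 1409.694], [0.0, 0.0, 0.0, 1.0]]
```

View pics/top0.png

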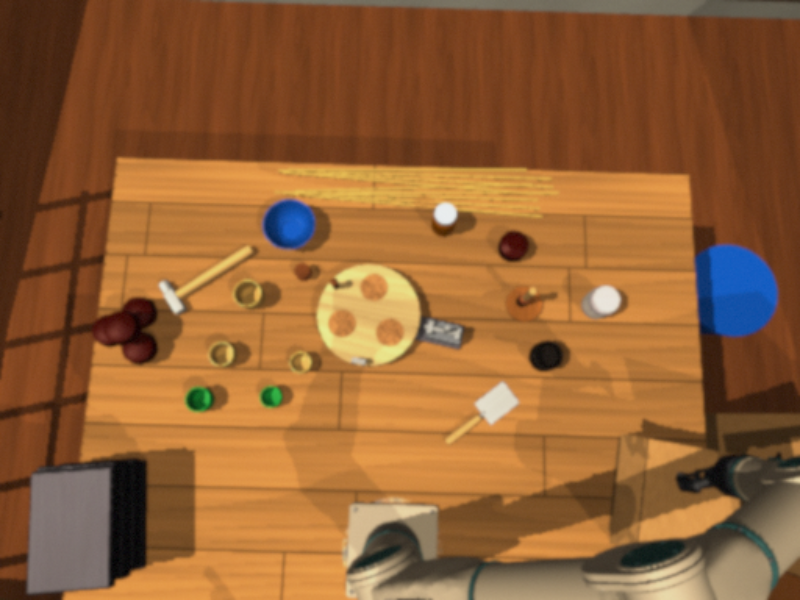

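View pics/scene0.png

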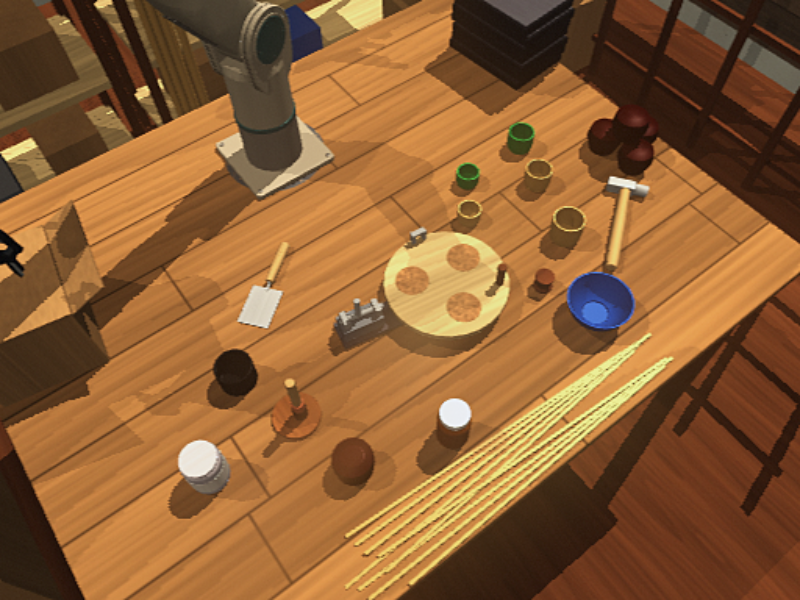

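Look-alikes (800x600 top picture):
- **Cups:** bare ones at (248,293) large, (222,353) medium and (301,361) small. The green ones at (200,399) and (272,397) are rejected.
- **Pot:** the dark open one at (547,355). The lidded dark red one at (513,246) and the bowls at (130,330) are rejected.
- **Other parts:** brush on its dish (524,300), peg (340,285), keeper (361,361), bolt (442,332), spool (305,271).

Next I measure these and check the choice in one crop.

```bash
cat > h.py <<'E'
import numpy as np,cv2
def cam(d):
    f=192/np.tan(np.radians(float(d["vfov"]))/2); return f,float(d["cx"]),float(d["cy"]),np.array(d["world_to_cam"])
def plane(d,u,v,z):
    f,cx,cy,T=cam(d); r=T[:3,:3].T@np.array([(u-cx)/f,(v-cy)/f,1]); o=-T[:3,:3].T@T[:3,3]
    return o+r*(z-o[2])/r[2]
def cloud(d):
    f,cx,cy,T=cam(d); v,u=np.mgrid[:384,:512]; z=np.asarray(d["depth"],float)
    p=np.stack([(u-cx)/f*z,(v-cy)/f*z,z],-1)-T[:3,3]
    return p@T[:3,:3]
def proj(d,p):
    f,cx,cy,T=cam(d); c=T[:3,:3]@np.array(p)+T[:3,3]; return np.array([cx+f*c[0]/c[2],cy+f*c[1]/c[2]])
E
python3 - <<'E'
from h import *
D={n:dict(np.load(f"pics/{n}0.npz")) for n in ("scene","top")}
# rough height band points per object from top, matched in both clouds
P={n:cloud(D[n]) for n in D}
t=D["top"]
items=dict(large=(248,293,60),medium=(222,353,48),small=(301,361,36),pot=(547,355,55),brushtop=(533,292,145),dish=(520,303,10),disc=(368,314,45),peg=(340,283,100),keeper=(361,361,60),pad_a=(374,288,45),pad_b=(342,322,45),pad_c=(390,331,45),bolt=(442,332,65),spool=(305,271,36))
for k,(u,v,h) in items.items():
    p=plane(t,u/1.5625,v/1.5625,h); out=[]
    for n in D:
        q=P[n].reshape(-1,3); m=(np.hypot(*(q[:,:2]-p[:2]).T)<50)&(D[n]["depth"].ravel()>0)&(abs(q[:,2]-h)<6)
        out.append((n,m.sum(),np.round(np.median(q[m],0)) if m.any() else None,*( [np.round(np.ptp(q[m],0))] if m.any() else [])))
    print(k,np.round(p),out)
q=P["top"][150:330:40,60:440:60,2]; print(np.round(q))
q=P["scene"][150:330:40,60:440:60,2]; print(np.round(q))
c=t["img"][150:270,110:240,::-1]; cv2.imwrite("pics/c1.png",cv2.resize(c,None,fx=4.6,fy=4.6,interpolation=cv2.INTER_CUBIC))
E
```

```text
large [584. 363.  60.] [('scene', np.int64(113), array([587., 365.,  60.]), array([68., 70., 12.])), ('top', np.int64(68), array([584., 367.,  59.]), array([66., 67., 11.]))]
medium [439. 417.  48.] [('scene', np.int64(80), array([439., 419.,  47.]), array([62., 61., 11.])), ('top', np.int64(54), array([435., 419.,  47.]), array([57., 60., 11.]))]
small [426. 230.  36.] [('scene', np.int64(83), array([425., 230.,  35.]), array([53., 52., 12.])), ('top', np.int64(47), array([423., 235.,  35.]), array([49., 49., 12.]))]
pot [ 456. -355.   55.] [('scene', np.int64(137), array([ 460., -358.,   55.]), array([75., 70., 11.])), ('top', np.int64(68), array([ 456., -358.,   54.]), array([68., 71., 11.]))]
brushtop [ 589. -304.  145.] [('scene', np.int64(39), array([ 596., -304.,  145.]), array([17., 16., 10.])), ('top', np.int64(18), array([ 593., -303.,  143.]), array([15., 15.,  8.]))]
dish [ 589. -301.   10.] [('scene', np.int64(568), array([ 597., -315.,   11.]), array([95., 99., 12.])), ('top', np.int64(305), array([ 582., -305.,    9.]), array([88., 86., 12.]))]
disc [544.  74.  45.] [(
[... 1140 characters left out ...]
op', np.int64(68), array([ 508., -111.,   64.]), array([41., 82., 11.]))]
spool [648. 234.  36.] [('scene', np.int64(107), array([652., 241.,  37.]), array([39., 39., 10.])), ('top', np.int64(72), array([651., 243.,  34.]), array([37., 38., 11.]))]
[[-744.   -4.    7.   -4.   -2.    3.   -1.]
 [-755.   -3.   -0.   39.   -2.    3.   -5.]
 [  -3.   -2.   -3.   47.   -3.    2.    4.]
 [  -5.    2.   -5.   -2.   19.   -3.   -2.]
 [ 182.   -3.   -2.    2.    2.   -5.  180.]]
[[  -1.    0.    1.    1.    3.   46.    5.]
 [   1.   -2.    2.    4.   48.    3.    1.]
 [  27.    2.   -0.    1.    0.    1.    2.]
 [   2.    5.   10.    0.   71.   -2. -743.]
 [   2.    3.    3.   -0.    7. -754. -754.]]
```

View pics/c1.png

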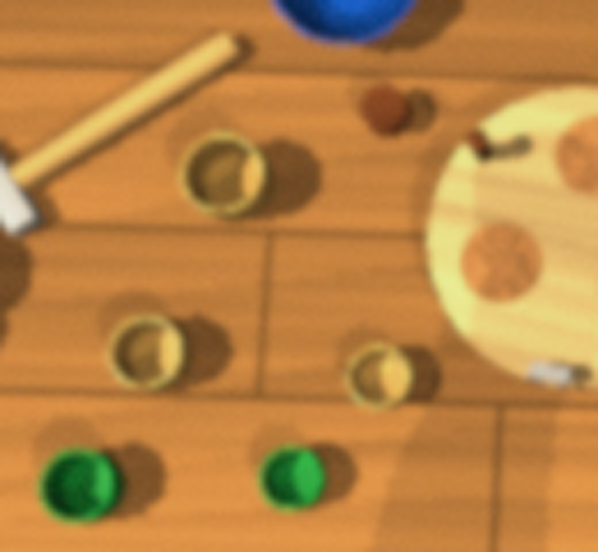

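Three bare cups stand upright, and the rim heights of 60, 48 and 36 mm agree with the sizes given. The crop shows the large at (224,172), medium (147,350), small (380,375), and the two green ones below them. Now I refine the measurements.

```bash
cat >> h.py <<'E'
def near(d,p,z0,z1,r):
    q=cloud(d).reshape(-1,3); ok=np.asarray(d["depth"]).ravel()>0
    return q[ok&(np.hypot(q[:,0]-p[0],q[:,1]-p[1])<r)&(q[:,2]>z0)&(q[:,2]<z1)]
def circ(q):
    (x,y),r=cv2.minEnclosingCircle(q[:,:2].astype(np.float32)); return np.round([x,y,r],1)
E
python3 - <<'E'
from h import *
D={n:dict(np.load(f"pics/{n}0.npz")) for n in ("scene","top")}
L=dict(large=(585,366,52,68,50),medium=(438,419,41,56,45),small=(425,232,29,44,42),pot=(458,-357,47,63,50),brushtop=(594,-304,130,155,30),brushmid=(594,-304,90,130,30),peg=(612,153,92,108,25),disc=(544,74,39,49,140),pin=(508,-108,80,115,70),keeper=(430,90,55,85,30))
for k,(x,y,a,b,r) in L.items():
    for n,d in D.items():
        q=near(d,(x,y),a,b,r); print(k,n,len(q),circ(q),'mean',np.round(q.mean(0),1),'z95',np.round(np.percentile(q[:,2],95),1))
# pads, green cups by colour; bolt body axis
for n,d in D.items():
    hsv=cv2.cvtColor(d["img"],cv2.COLOR_RGB2HSV); P=cloud(d)
    g=cv2.inRange(hsv,(45,80,30),(80,255,255)); c=cv2.connectedComponentsWithStats(g)
    print(n,'green',[(s[4],np.round(plane(d,*m,25)[:2])) for s,m in zip(c[2][1:],c[3][1:]) if s[4]>40])
    R=np.hypot(P[...,0]-544,P[...,1]-74)
    on=((R<108)&(abs(P[...,2]-45)<7)).astype(np.uint8)
    print([np.round(np.median(hsv[(on>0)&(np.hypot(P[...,0]-x,P[...,1]-y)<20)],0)) for x,y in((608,62),(522,136),(504,20),(544,74))])
    m=((hsv[...,0]<16)&(hsv[...,2]>110)&(on>0)).astype(np.uint8)
    m=cv2.morphologyEx(m,cv2.MORPH_OPEN,np.ones((3,3))); c=cv2.connectedComponentsWithStats(m)
    for s,mm in zip(c[2][1:],c[3][1:]):
        if s[4]>60: p=plane(d,*mm,45); print(n,'pad',s[4],np.round(p,1),np.round(np.hypot(p[0]-544,p[1]-74)),np.degrees(np.arctan2(p[1]-74,p[0]-544)).round(1))
    q=near(d,(508,-110),55,72,60); print('bolt guides',cv2.minAreaRect(q[:,:2].astype(np.float32)))
# finger clearance for closing direction th
for k,(x,y) in dict(large=(585,366),medium=(438,419),small=(425,232)).items():
    q=np.vstack([near(d,(x,y),8,70,120) for d in D.values()])
    for th in range(0,180,15):
        t=np.radians(th+4.5); e=np.array([np.cos(t),np.sin(t)]); w=(q[:,:2]-(x,y))@np.array([e,[-e[1],e[0]]]).T
        m=(abs(w[:,0])>37)&(abs(w[:,0])<68)&(abs(w[:,1])<22); print(k,th+4.5,m.sum(),end='; ')
    print()
E
```

```text
large scene 127 [585.1 365.7  37.5] mean [586.5 364.2  58.7] z95 63.8
large top 74 [585.3 366.6  34.4] mean [584.  367.7  58.8] z95 64.3
medium scene 89 [438.5 416.7  32.7] mean [439.8 418.2  46.9] z95 52.3
medium top 56 [438.8 422.1  30.3] mean [436.8 419.8  46.4] z95 49.9
small scene 86 [426.3 232.3  27.1] mean [426.1 230.7  34.8] z95 40.2
small top 50 [424.8 233.8  26. ] mean [424.4 234.   34.8] z95 40.9
pot scene 159 [ 458.  -359.9   38.4] mean [ 458.8 -359.3   54.3] z95 59.4
pot top 74 [ 457.1 -357.1   35.7] mean [ 456.8 -356.1   53.5] z95 58.6
brushtop scene 48 [ 594.  -303.4    9.2] mean [ 596.  -304.2  143.5] z95 148.8
brushtop top 23 [ 593.5 -302.5    9.5] mean [ 593.4 -301.1  142.1] z95 146.9
brushmid scene 44 [ 595.2 -304.     8.8] mean [ 599.8 -304.9  111.4] z95 126.9
brushmid top 16 [ 591.7 -299.5    7.7] mean [ 589.2 -297.5  110.7] z95 128.4
peg scene 32 [611.9 153.5  10.2] mean [613.1 152.5  98.9] z95 103.5
peg top 21 [610.8 156.3   9. ] mean [610.  156.3  98.2] z95 101.5
disc scene 3722 [545.2  73.4 126.6] mean [550.9  67.9  45.6] z95 48.5
disc top 2930 [545.2  74.7 1
[... 1033 characters left out ...]
5. ] 67.0 109.6
top pad 197 [503.3  21.7  45. ] 66.0 -127.9
bolt guides ((512.0338134765625, -104.80244445800781), (85.25177001953125, 34.47607421875), 79.25444793701172)
large 4.5 1; large 19.5 0; large 34.5 2; large 49.5 1; large 64.5 1; large 79.5 3; large 94.5 1; large 109.5 2; large 124.5 1; large 139.5 2; large 154.5 0; large 169.5 1; 
medium 4.5 2; medium 19.5 1; medium 34.5 0; medium 49.5 0; medium 64.5 0; medium 79.5 0; medium 94.5 0; medium 109.5 0; medium 124.5 0; medium 139.5 0; medium 154.5 1; medium 169.5 2; 
small 4.5 1; small 19.5 1; small 34.5 0; small 49.5 0; small 64.5 2; small 79.5 2; small 94.5 3; small 109.5 2; small 124.5 1; small 139.5 0; small 154.5 1; small 169.5 1;
```

Call:
send_rows(series=[[85,[0.55,0.8,0],[0,0,0]],[85,[0.55,0.8,0],[0,0,0]],[85,[0.55,0.8,0],[0,0,0]],[85,[0.55,0.8,0],[0,0,0]],[85,[0.55,0.8,0],[0,0,0]],[85,[0.55,0.8,0],[0,0,0]],[85,[0.55,0.8,0],[0,0,0]],[85,[0.55,0.8,0],[0,0,0]]])

```text
clock: 1.1
eef_pos: [481.4, -227.2, 248.2]
tool_rot: [-3.142, 0.0, 0.34]
force: [0.2, -0.5, 0.2]
width: 85.0
gripper_force: 0.0
```

Call:
send_rows(series=[[85,[-0.115,0.96,0],[0,0,0]],[85,[-0.115,0.96,0],[0,0,0]],[85,[-0.115,0.96,0],[0,0,0]],[85,[-0.115,0.96,0],[0,0,0]],[85,[-0.115,0.96,0],[0,0,0]],[85,[-0.115,0.96,0],[0,0,0]],[85,[-0.115,0.96,0],[0,0,0]],[85,[0,0,0],[0,0,0]]])

```text
clock: 2.1
eef_pos: [431.1, 179.7, 248.2]
tool_rot: [-3.139, -0.001, 0.349]
force: [-0.1, -0.2, 0.6]
width: 85.0
gripper_force: 0.0
```

```bash
cat > st.py <<'E'
from cell import sensors
import numpy as np
for i in range(1):
    s=sensors.read_state(); print(s["clock"],np.round(s["eef_pos"],1),np.round(s["tool_rot"],3),np.round(s["qpos"],2),np.round(s["force"],1),round(float(s["width"]),1))
E
python3 st.py; python3 - <<'E'
from cell import get_image
from h import *
d=get_image("wrist"); cv2.imwrite("pics/w1.png",cv2.resize(d["img"][...,::-1],(640,480)))
q=near(d,(425,233),29,44,40); print(len(q),circ(q),q.mean(0))
d=get_image("top"); q=near(d,(425,233),29,44,40); print(len(q),circ(q))
E
python3 st.py
```

```text
2.1 [431.1 179.7 248.2] [-3.139e+00 -1.000e-03  3.490e-01] [-0.41  0.37 -0.05  2.01  0.03  0.76 -1.7 ] [-0.1 -0.2  0.6] 85.0
522 [426.3 232.7  25.9] [426.24335125 233.39181259  35.27229302]
0 [0. 0. 0.]
2.2 [432.  174.5 248. ] [3.141e+00 1.000e-03 3.410e-01] [-0.41  0.37 -0.05  2.01  0.03  0.76 -1.7 ] [ 0.   0.  -0.1] 85.2
```

View pics/w1.png

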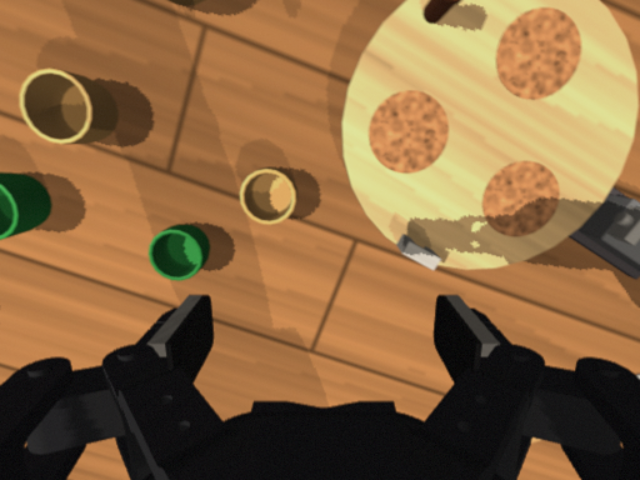

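The wrist view shows the small cup at (269,195), clear of the green one at (179,252). The wrist measurement is (426,233), r 26.

Call:
send_rows(series=[[85,[-0.1,0.98,0],[0,0,0]],[85,[0,0,-0.9],[0,0,0]],[85,[0,0,-0.9],[0,0,0]],[85,[0,0,-0.9],[0,0,0]],[85,[0,0,-0.7],[0,0,0]],[85,[0,0,-0.34],[0,0,0]],[85,[0,0,0],[0,0,0]],[45,[0,0,0],[0,0,0]]])

```text
clock: 3.2
eef_pos: [427.6, 232.6, 24.8]
tool_rot: [3.142, -0.002, 0.338]
force: [0.6, -0.1, 0.7]
width: 69.8
gripper_force: 0.0
```

Call:
send_rows(series=[[45,[0,0,0],[0,0,0]],[45,[0,0,0],[0,0,0]],[45,[0,0,0],[0,0,0]],[45,[0,0,0.3],[0,0,0]],[45,[0,0,0.9],[0,0,0]],[45,[0,0,0.9],[0,0,0]],[45,[0,0,0],[0,0,0]]])

```text
clock: 4.08
eef_pos: [429.2, 234.6, 154.7]
tool_rot: [-3.14, -0.01, 0.339]
force: [0.5, -0.3, -1.4]
width: 50.7
gripper_force: 62.8
```

```bash
cat > pads.py <<'E'
from cell import get_image
from h import *
import sys
d=get_image(sys.argv[1]); P=cloud(d); hsv=cv2.cvtColor(d["img"],cv2.COLOR_RGB2HSV)
ax=np.array([545,74.]); R=np.hypot(P[...,0]-ax[0],P[...,1]-ax[1]); on=(R<108)&(abs(P[...,2]-45)<6)
m=((hsv[...,0]<=16)&(hsv[...,1]>140)&(hsv[...,2]>90)&on).astype(np.uint8)
m=cv2.morphologyEx(m,cv2.MORPH_CLOSE,np.ones((7,7))); m=cv2.morphologyEx(m,cv2.MORPH_OPEN,np.ones((7,7)))
for c in cv2.findContours(m,cv2.RETR_EXTERNAL,cv2.CHAIN_APPROX_NONE)[0]:
    if cv2.contourArea(c)>300:
        w=np.array([plane(d,*q[0],45) for q in c]); x,y,r=circ(w); e=cv2.fitEllipse(w[:,:2].astype(np.float32))
        print('pad mec',x,y,r,'ellipse',np.round(e[0],1),np.round(e[1],1),np.degrees(np.arctan2(e[0][1]-ax[1],e[0][0]-ax[0])).round(1))
E
python3 pads.py wrist; python3 st.py
```

```text
pad mec 491.8 36.2 26.2 ellipse [488.8  40.4] [15.5 55.8] -149.1
pad mec 520.4 136.1 33.3 ellipse [521.9 135. ] [59.4 64.5] 110.7
4.125 [427.8 233.9 152.6] [-3.141 -0.006  0.34 ] [-0.51  0.55 -0.07  2.06  0.07  0.53 -1.86] [-0.  -0.3 -1.1] 51.2
```

Call:
send_rows(series=[[45,[0.316,-0.883,0],[0,0,0]],[45,[0.316,-0.883,0],[0,0,0]],[45,[0.316,-0.883,0],[0,0,0]],[45,[0.316,-0.883,0],[0,0,0]],[45,[0,0,0],[0,0,0]],[45,[0,0,-0.6],[0,0,0]],[45,[0,0,-0.4],[0,0,0]],[45,[0,0,0],[0,0,0]]])

```text
clock: 5.12
eef_pos: [500.0, 22.1, 88.0]
tool_rot: [-3.14, 0.005, 0.341]
force: [0.1, 0.2, 0.3]
width: 50.7
gripper_force: 62.8
```

```bash
python3 st.py
```

```text
5.125 [500.   22.1  88. ] [-3.14   0.005  0.341] [-0.04  0.68 -0.09  2.06  0.14  0.42 -1.47] [0.1 0.2 0.3] 50.7
```

Call:
send_rows(series=[[45,[0,0,-0.2],[0,0,0]],[45,[0,0,-0.12],[0,0,0]],[45,[0,0,0],[0,0,0]],[45,[0,0,0],[0,0,0]]])

```text
clock: 5.62
eef_pos: [502.5, 21.3, 71.0]
tool_rot: [3.141, -0.0, 0.34]
force: [0.3, -0.1, -1.3]
width: 50.5
gripper_force: 62.9
```

Call:
send_rows(series=[[75,[0,0,-0.02],[0,0,0]],[75,[0,0,0],[0,0,0]],[75,[0,0,0],[0,0,0]],[75,[0,0,0.5],[0,0,0]],[80,[0,0,0.9],[0,0,0]],[85,[0,0,0.9],[0,0,0]],[85,[0,0,0.8],[0,0,0]]])

```text
clock: 6.5
eef_pos: [502.3, 21.3, 257.7]
tool_rot: [3.141, -0.001, 0.34]
force: [1.4, -0.3, -0.7]
width: 84.9
gripper_force: 0.0
```

Call:
send_rows(series=[[85,[0.23,0.95,0],[0,0,0]],[85,[0.23,0.95,0],[0,0,0]],[85,[0.23,0.95,0],[0,0,0]],[85,[0.23,0.95,0],[0,0,0]],[85,[0.23,0.95,0],[0,0,0]],[85,[0.23,0.95,0],[0,0,0]],[85,[0,0,0],[0,0,0]],[85,[0,0,0],[0,0,0]]])

```text
clock: 7.5
eef_pos: [584.8, 362.5, 255.0]
tool_rot: [3.14, 0.002, 0.34]
force: [0.4, -0.3, 0.9]
width: 84.8
gripper_force: 0.0
```

```bash
python3 st.py; cat > cups.py <<'E'
from cell import get_image
from h import *
import sys
# python cups.py cam name x y zrim ...
d=get_image(sys.argv[1]); a=sys.argv[2:]
for i in range(0,len(a),5):
    x,y,z,r=map(float,a[i+1:i+5]); q=near(d,(x,y),z-7,z+9,r+14)
    print(a[i],len(q),*( [circ(q),np.round(q.mean(0),1)] if len(q) else []))
E
python3 cups.py wrist large 585 366 60 34 medium 438 419 48 30; python3 cups.py scene small 502 21 81 26; python3 cups.py top small 502 21 81 26;python3 pads.py top
```

```text
7.5 [584.8 362.5 255. ] [3.14e+00 2.00e-03 3.40e-01] [-0.51  0.68 -0.15  1.38  0.11  1.08 -1.91] [ 0.4 -0.3  0.9] 84.8
large 750 [586.7 366.4  33.8] [586.4 366.3  59.3]
medium 385 [440.3 419.9  30.2] [445.1 408.6  46.4]
small 85 [502.7  19.4  26.7] [501.9  20.2  80. ]
small 47 [500.5  21.4  25.6] [501.6  21.1  80.4]
```

Call:
send_rows(series=[[85,[0.02,0.05,-0.9],[0,0,0]],[85,[0,0,-0.9],[0,0,0]],[85,[0,0,-0.8],[0,0,0]],[85,[0,0,-0.7],[0,0,0]],[85,[0,0,-0.3],[0,0,0]],[85,[0,0,0],[0,0,0]],[60,[0,0,0],[0,0,0]],[60,[0,0,0],[0,0,0]]])

```text
clock: 8.7
eef_pos: [588.1, 367.4, 42.5]
tool_rot: [-3.14, -0.005, 0.34]
force: [-0.1, 1.0, 6.6]
width: 66.6
gripper_force: 67.4
```

Call:
send_rows(series=[[60,[0,0,0],[0,0,0]],[60,[0,0,0],[0,0,0]],[60,[0,0,0.3],[0,0,0]],[60,[0,0,0.9],[0,0,0]],[60,[0,0,0.9],[0,0,0]],[60,[0,0,0.4],[0,0,0]],[60,[0,0,0],[0,0,0]]])

```text
clock: 9.57
eef_pos: [587.6, 367.2, 193.3]
tool_rot: [-3.14, -0.006, 0.34]
force: [0.7, 0.1, -1.2]
width: 66.7
gripper_force: 67.4
```

Call:
send_rows(series=[[60,[0.072,-0.843,0],[0,0,0]],[60,[0.072,-0.843,0],[0,0,0]],[60,[0.072,-0.843,0],[0,0,0]],[60,[0.072,-0.843,0],[0,0,0]],[60,[0.072,-0.843,0],[0,0,0]],[60,[0.072,-0.843,0],[0,0,0]],[60,[0,0,0],[0,0,0]],[60,[0,0,-0.7],[0,0,0]]])

```text
clock: 10.58
eef_pos: [614.3, 62.8, 149.0]
tool_rot: [3.141, -0.006, 0.338]
force: [0.8, -0.0, -2.9]
width: 66.5
gripper_force: 67.5
```

Call:
send_rows(series=[[60,[0,0,-0.6],[0,0,0]],[60,[0,0,-0.3],[0,0,0]],[60,[0,0,0],[0,0,0]],[60,[0,0,0],[0,0,0]],[60,[0,0,0],[0,0,0]]])

```text
clock: 11.2
eef_pos: [613.2, 63.0, 95.0]
tool_rot: [3.141, -0.002, 0.34]
force: [0.9, -0.4, -0.5]
width: 66.4
gripper_force: 67.5
```

```bash
python3 st.py; python3 cups.py scene large 612 63 108 34;  python3 cups.py top large 612 63 108 34 
```

```text
11.2 [613.2  63.   95. ] [ 3.141e+00 -2.000e-03  3.400e-01] [-0.06  0.77 -0.15  1.74  0.17  0.64 -1.53] [ 0.9 -0.4 -0.5] 66.4
large 91 [621.5  61.4  41.8] [629.9  63.3 109.6]
large 0
```

Call:
send_rows(series=[[60,[0,0,-0.08],[0,0,0]],[60,[0,0,-0.06],[0,0,0]],[60,[0,0,-0.02],[0,0,0]],[60,[0,0,0],[0,0,0]],[60,[0,0,0],[0,0,0]]])

```text
clock: 11.92
eef_pos: [612.4, 62.8, 87.3]
tool_rot: [3.141, -0.001, 0.34]
force: [-7.4, -1.8, 23.2]
width: 66.4
gripper_force: 70.1
```

Call:
send_rows(series=[[80,[0,0,0],[0,0,0]],[82,[0,0,0],[0,0,0]],[85,[0,0,0],[0,0,0]],[85,[0,0,0.3],[0,0,0]],[85,[0,0,0.9],[0,0,0]],[85,[0,0,0.9],[0,0,0]],[85,[0,0,0.7],[0,0,0]],[85,[0,0,0],[0,0,0]]])

```text
clock: 12.92
eef_pos: [614.7, 63.3, 257.2]
tool_rot: [3.14, -0.009, 0.34]
force: [-0.7, -0.7, 0.0]
width: 84.8
gripper_force: 0.0
```

Call:
send_rows(series=[[85,[-0.41,0.845,0],[0,0,0]],[85,[-0.41,0.845,0],[0,0,0]],[85,[-0.41,0.845,0],[0,0,0]],[85,[-0.41,0.845,0],[0,0,0]],[85,[-0.41,0.845,0],[0,0,0]],[85,[-0.41,0.845,0],[0,0,0]],[85,[-0.41,0.845,0],[0,0,0]],[85,[0,0,0],[0,0,0]]])

```text
clock: 13.92
eef_pos: [435.2, 423.3, 251.6]
tool_rot: [-3.138, 0.002, 0.349]
force: [0.2, -0.5, -0.3]
width: 84.9
gripper_force: 0.0
```

```bash
python3 cups.py wrist medium 440 420 48 30;  python3 cups.py scene small 502 21 81 26 large 612 63 105 34;python3 cups.py top small 502 21 81 26  large 612 63 105 34;python3 st.py
```

```text
medium 626 [439.9 420.4  30. ] [439.6 420.6  47.4]
small 83 [502.7  20.3  26.7] [502.9  19.1  80.1]
large 132 [613.1  61.5  35.9] [611.5  63.2 104.1]
small 46 [500.6  21.5  25.5] [501.5  21.   79.7]
large 55 [610.4  62.9  33.8] [610.8  63.1 104. ]
14.075 [440.3 416.5 251.5] [3.14e+00 1.00e-03 3.39e-01] [-0.68  0.57 -0.2   1.64  0.13  0.95 -2.15] [ 0.8 -0.4  0.5] 85.1
```

Call:
send_rows(series=[[85,[0,0.045,-0.9],[0,0,0]],[85,[0,0,-0.9],[0,0,0]],[85,[0,0,-0.9],[0,0,0]],[85,[0,0,-0.7],[0,0,0]],[85,[0,0,-0.3],[0,0,0]],[85,[0,0,0],[0,0,0]],[52,[0,0,0],[0,0,0]],[52,[0,0,0],[0,0,0]]])

```text
clock: 15.08
eef_pos: [441.3, 421.3, 32.6]
tool_rot: [-3.14, -0.003, 0.339]
force: [-0.5, -0.1, 5.6]
width: 59.7
gripper_force: 64.2
```

Call:
send_rows(series=[[52,[0,0,0],[0,0,0]],[52,[0,0,0],[0,0,0]],[52,[0,0,0.3],[0,0,0]],[52,[0,0,0.9],[0,0,0]],[52,[0,0,0.9],[0,0,0]],[52,[0,0,0.5],[0,0,0]],[52,[0,0,0],[0,0,0]]])

```text
clock: 15.95
eef_pos: [441.5, 422.0, 190.7]
tool_rot: [-3.138, -0.007, 0.34]
force: [0.4, -0.4, -1.3]
width: 59.1
gripper_force: 65.0
```

Call:
send_rows(series=[[52,[0.225,-0.786,0],[0,0,0]],[52,[0.225,-0.786,0],[0,0,0]],[52,[0.225,-0.786,0],[0,0,0]],[52,[0.225,-0.786,0],[0,0,0]],[52,[0.225,-0.786,0],[0,0,0]],[52,[0.225,-0.786,0],[0,0,0]],[52,[0,0,0],[0,0,0]],[52,[0,0,-0.7],[0,0,0]]])

```text
clock: 16.95
eef_pos: [523.4, 138.0, 145.9]
tool_rot: [-3.141, -0.007, 0.338]
force: [0.7, 0.1, -1.9]
width: 59.4
gripper_force: 65.1
```

Call:
send_rows(series=[[52,[0,0,-0.6],[0,0,0]],[52,[0,0,-0.4],[0,0,0]],[52,[0,0,0],[0,0,0]],[52,[0,0,0],[0,0,0]],[52,[0,0,-0.07],[0,0,0]],[52,[0,0,-0.05],[0,0,0]],[52,[0,0,0],[0,0,0]],[52,[0,0,0],[0,0,0]]])

```text
clock: 17.95
eef_pos: [521.5, 137.6, 77.6]
tool_rot: [3.141, -0.001, 0.339]
force: [-0.7, 0.3, 6.3]
width: 59.0
gripper_force: 65.6
```

Contact felt; release and lift, moving back off the view.

Call:
send_rows(series=[[75,[0,0,0],[0,0,0]],[80,[0,0,0],[0,0,0]],[80,[0,0,0],[0,0,0]],[80,[0,0,0.3],[0,0,0]],[80,[0,0,0.9],[0,0,0]],[85,[0,0,0.9],[0,0,0]],[85,[0,0,0.7],[0,0,0]],[85,[0.2,-0.9,0],[0,0,0]]])

```text
clock: 18.95
eef_pos: [534.9, 88.7, 248.8]
tool_rot: [-3.14, -0.009, 0.349]
force: [0.7, -0.5, -0.9]
width: 85.2
gripper_force: 0.0
```

Call:
send_rows(series=[[60,[0.17,-0.95,0],[0,0,0]],[50,[0.17,-0.95,0],[0,0,0]],[50,[0.17,-0.95,0],[0,0,0]],[50,[0.17,-0.95,0],[0,0,0]],[50,[0.17,-0.95,0],[0,0,0]],[50,[0.17,-0.95,0],[0,0,0]],[50,[0,0,0],[0,0,0]],[50,[0,0,0],[0,0,0]]])

```text
clock: 19.95
eef_pos: [593.9, -257.9, 244.3]
tool_rot: [-3.14, 0.001, 0.34]
force: [-0.1, 0.2, -0.2]
width: 50.1
gripper_force: 0.0
```

```bash
cat > allc.py <<'E'
from cell import get_image
from h import *
C=dict(small=(502,21.2,81,26),medium=(521,137.4,93,30),large=(612,63,105,34))
for n in ("scene","top"):
    d=get_image(n); np.savez(f"pics/{n}_last.npz",**d)
    for k,(x,y,z,r) in C.items():
        q=near(d,(x,y),z-6,z+9,60 if k=="large" else r+20); print(n,k,len(q),*( [circ(q),np.round(q.mean(0),1)] if len(q) else []))
d=get_image("wrist"); np.savez("pics/w_last.npz",**d)
for nm,x,y,z0,z1,r in (("brushtop",594,-303,132,155,25),("brushmid",594,-303,80,132,25),("ferrule",594,-303,44,60,25),("pot",458,-358,48,64,50)):
    q=near(d,(x,y),z0,z1,r); print(nm,len(q),*( [circ(q),np.round(q.mean(0),1)] if len(q) else []))
cv2.imwrite("pics/w2.png",cv2.resize(d["img"][...,::-1],(640,480)))
E
python3 allc.py; python3 st.py
```

```text
scene small 78 [501.6  18.7  26.3] [503.2  18.4  81.1]
scene medium 106 [519.2 134.   32.7] [520.5 134.6  92.2]
scene large 118 [584.5  61.8  35.6] [586.   59.9 104.4]
top small 43 [500.4  21.3  25.8] [501.4  21.4  79.6]
top medium 53 [519.2 136.4  30.4] [517.1 137.1  92.3]
top large 35 [575.2  61.8  32.9] [588.1  64.  103.8]
brushtop 433 [ 594.  -303.8    8.9] [ 595.2 -302.5  143.2]
brushmid 316 [ 595.6 -302.3    8.7] [ 598.6 -299.   108.4]
ferrule 69 [ 595.8 -302.    11.1] [ 600.3 -297.2   52. ]
pot 424 [ 458.6 -358.3   35.9] [ 463.2 -342.4   53.2]
20.1 [ 594.5 -256.5  244.9] [-3.141 -0.     0.342] [ 0.49  0.63 -0.21  1.52  0.15  1.   -0.99] [-0.5  0.5 -0.4] 49.7
```

View pics/w2.png

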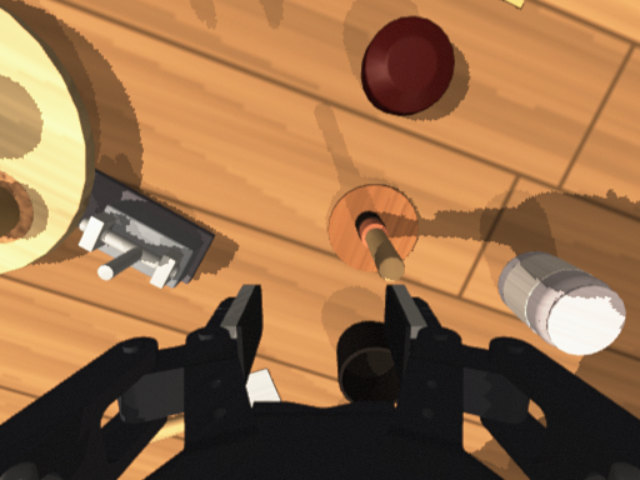

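The picture shows the brush on its dish at (385,250), the pot at (365,365) and the bolt pin at (107,270). The large cup has been knocked about 28 mm towards the axis, though it is still upright. I put it back first.

Call:
send_rows(series=[[70,[-0.047,0.96,0],[0,0,-1]],[80,[-0.047,0.96,0],[0,0,-1]],[85,[-0.047,0.96,0],[0,0,-1]],[85,[-0.047,0.96,0],[0,0,-1]],[85,[-0.047,0.96,0],[0,0,-1]],[85,[0,0,0],[0,0,0]],[85,[0,0,0],[0,0,0]],[85,[0,0,0],[0,0,0]]])

```text
clock: 21.1
eef_pos: [580.1, 28.0, 244.9]
tool_rot: [3.141, 0.0, -0.098]
force: [0.2, -0.4, 0.4]
width: 85.1
gripper_force: 0.0
```

```bash
python3 cups.py wrist large 584 62 105 34 medium 520 136.5 93 30 small 502 21 81 26; python3 pads.py wrist; python3 st.py
```

```text
large 1110 [572.3  59.2  34.2] [572.3  60.2 104.1]
medium 629 [521.  135.7  30. ] [530.7 128.5  91.7]
small 687 [501.6  19.6  26.1] [502.   20.   79.7]
pad mec 520.9 14.1 23.2 ellipse [524.3  13.7] [18.8 46.6] -109.0
pad mec 567.2 64.2 27.3 ellipse [567.3  67.6] [35.2 51.8] -16.0
pad mec 613.0 62.4 33.4 ellipse [619.   62.6] [50.7 70.1] -8.8
21.2 [580.2  27.9 244.9] [ 3.141  0.    -0.099] [-0.03  0.53 -0.1   1.72  0.07  0.89 -1.83] [-0.3 -0.3  0.1] 84.8
```

Call:
send_rows(series=[[85,[-0.128,0.507,0],[0,0,0]],[85,[0,0,-0.8],[0,0,0]],[85,[0,0,-0.8],[0,0,0]],[85,[0,0,-0.7],[0,0,0]],[85,[0,0,-0.38],[0,0,0]],[85,[0,0,0],[0,0,0]],[60,[0,0,0],[0,0,0]],[60,[0,0,0],[0,0,0]]])

```text
clock: 22.2
eef_pos: [573.7, 59.8, 85.8]
tool_rot: [-3.141, -0.003, -0.097]
force: [0.2, -0.4, -1.2]
width: 66.1
gripper_force: 66.5
```

Call:
send_rows(series=[[60,[0,0,0],[0,0,0]],[60,[0,0,0],[0,0,0]],[60,[0,0,0.25],[0,0,0]],[60,[0,0,0],[0,0,0]],[60,[0.34,0.025,0],[0,0,0]],[60,[0.34,0.025,0],[0,0,0]],[60,[0,0,0],[0,0,0]],[60,[0,0,0],[0,0,0]]])

```text
clock: 23.2
eef_pos: [611.9, 62.8, 98.6]
tool_rot: [3.141, 0.002, -0.096]
force: [-0.8, -0.2, -1.2]
width: 65.5
gripper_force: 66.7
```

Call:
send_rows(series=[[60,[0,0,-0.15],[0,0,0]],[60,[0,0,-0.08],[0,0,0]],[60,[0,0,0],[0,0,0]],[60,[0,0,0],[0,0,0]],[75,[0,0,0],[0,0,0]],[85,[0,0,0],[0,0,0]],[85,[0,0,0],[0,0,0]],[85,[0,0,0.3],[0,0,0]]])

```text
clock: 24.2
eef_pos: [612.1, 62.8, 102.5]
tool_rot: [3.141, 0.003, -0.096]
force: [0.5, -0.1, 0.4]
width: 85.2
gripper_force: 0.0
```

Call:
send_rows(series=[[85,[0,0,0.9],[0,0,0]],[85,[0,0,0.9],[0,0,0]],[85,[0,0,0.6],[0,0,0]],[85,[-0.3,-0.9,0],[0,0,0]],[85,[-0.3,-0.9,0],[0,0,0]],[85,[0,0,0],[0,0,0]],[85,[0,0,0],[0,0,0]]])

```text
clock: 25.08
eef_pos: [577.6, -44.8, 248.3]
tool_rot: [-3.141, -0.001, -0.097]
force: [0.5, 1.5, -0.3]
width: 84.6
gripper_force: 0.0
```

```bash
python3 cups.py wrist large 612 62 105 34 medium 521 136.5 93 30 small 502 21 81 26;python3 cups.py top large 612 62 105 34 medium 521 136.5 93 30 small 502 21 81 26; python3 pads.py wrist; python3 st.py
```

```text
large 1307 [611.   61.2  34.1] [612.3  62.8 103.8]
medium 1025 [520.6 135.8  30.4] [521.  135.8  91.2]
small 674 [502.   19.7  26. ] [502.1  19.8  79.6]
large 61 [610.5  62.9  34.1] [610.2  65.8 103. ]
medium 55 [518.4 137.4  30. ] [515.7 137.3  92.1]
small 49 [500.5  21.3  25.6] [499.6  20.8  79.9]
pad mec 511.1 14.6 31.8 ellipse [513.1  13.6] [38.2 55.8] -117.9
pad mec 609.4 67.1 27.2 ellipse [608.3  72.7] [32.9 53.9] -1.2
25.225 [577.7 -43.3 247.6] [-3.141 -0.    -0.094] [ 0.1   0.53 -0.11  1.72  0.07  0.9  -1.7 ] [ 0.8 -0.4 -0.2] 85.1
```

Call:
send_rows(series=[[60,[0.059,-0.859,0],[0,0,0]],[50,[0.059,-0.859,0],[0,0,0]],[50,[0.059,-0.859,0],[0,0,0]],[50,[0.059,-0.859,0],[0,0,0]],[50,[0.059,-0.859,0],[0,0,0]],[50,[0,0,0],[0,0,0]],[50,[0,0,0],[0,0,0]]])

```text
clock: 26.1
eef_pos: [595.6, -301.1, 246.8]
tool_rot: [-3.14, 0.001, -0.095]
force: [0.2, 1.9, -0.0]
width: 50.0
gripper_force: 0.0
```

```bash
python3 st.py; python3 - <<'E'
from cell import get_image
from h import *
d=get_image("wrist")
for nm,x,y,z0,z1,r in (("brushtop",594,-303,132,155,25),("brushmid",594,-303,80,132,25),("ferrule",594,-303,30,60,25),("dish",594,-303,6,14,60)):
    q=near(d,(x,y),z0,z1,r); print(nm,len(q),*( [circ(q),np.round(q.mean(0),1)] if len(q) else []))
E
```

```text
26.1 [ 595.6 -301.1  246.8] [-3.14e+00  1.00e-03 -9.50e-02] [ 0.48  0.66 -0.1   1.46  0.07  1.03 -1.3 ] [ 0.2  1.9 -0. ] 50.0
brushtop 420 [ 594.  -304.3    8.9] [ 595.4 -304.4  143.5]
brushmid 222 [ 594.3 -304.3    8.9] [ 600.8 -304.7  108.1]
ferrule 134 [ 595.  -304.5   12.8] [ 602.7 -304.8   43.8]
dish 3093 [ 589.7 -311.6   44.8] [ 595.3 -314.2   10.1]
```

Call:
send_rows(series=[[50,[-0.01,-0.02,-0.8],[0,0,0]],[50,[0,0,-0.8],[0,0,0]],[50,[0,0,-0.6],[0,0,0]],[50,[0,0,-0.2],[0,0,0]],[50,[0,0,0],[0,0,0]],[10,[0,0,0],[0,0,0]],[10,[0,0,0],[0,0,0]],[10,[0,0,0],[0,0,0]]])

```text
clock: 27.15
eef_pos: [595.6, -304.3, 105.1]
tool_rot: [3.141, -0.003, -0.097]
force: [0.3, -0.1, 6.0]
width: 16.4
gripper_force: 58.3
```

Call:
send_rows(series=[[10,[0,0,0],[0,0,0]],[10,[0,0,0],[0,0,0]],[10,[0,0,0.3],[0,0,0]],[10,[0,0,0.9],[0,0,0]],[10,[0,0,0.4],[0,0,0]],[10,[0,0,0],[0,0,0]],[10,[0,0,0],[0,0,0]]])

```text
clock: 28.02
eef_pos: [593.6, -303.8, 198.7]
tool_rot: [-3.141, 0.002, -0.097]
force: [0.1, 0.7, -1.4]
width: 16.5
gripper_force: 58.5
```

```bash
python3 st.py; python3 cups.py wrist pot 458 -358 55 36; python3 - <<'E'
from cell import get_image
from h import *
for n in ("scene","top"):
    d=get_image(n)
    for z0,z1 in ((76,96),(96,120),(120,150)):
        q=near(d,(594,-304),z0,z1,40); print(n,z0,len(q),*( [circ(q),np.round(q.mean(0),1)] if len(q) else []))
d=get_image("wrist"); q=near(d,(594,-304),76,200,40); print(circ(q),q[:,2].min())
cv2.imwrite("pics/w3.png",cv2.resize(d["img"][...,::-1],(640,480)))
E
```

```text
28.025 [ 593.6 -303.8  198.7] [-3.141e+00  2.000e-03 -9.700e-02] [ 0.48  0.71 -0.09  1.51  0.08  0.93 -1.3 ] [ 0.1  0.7 -1.4] 16.5
pot 24 [ 490.7 -370.8    8.1] [ 491.4 -370.4   49.6]
scene 76 0
scene 96 25 [ 594.8 -304.5   12.5] [ 599.9 -306.1  111.7]
scene 120 56 [ 592.6 -304.4   12.8] [ 598.9 -305.8  133.6]
top 76 0
top 96 10 [ 589.5 -300.8   12.8] [ 585.  -295.8  108.4]
top 120 23 [ 589.8 -301.1   12.9] [ 585.2 -296.8  130.9]
[ 599.3 -305.4   22. ] 102.56014292315575
```

View pics/w3.png

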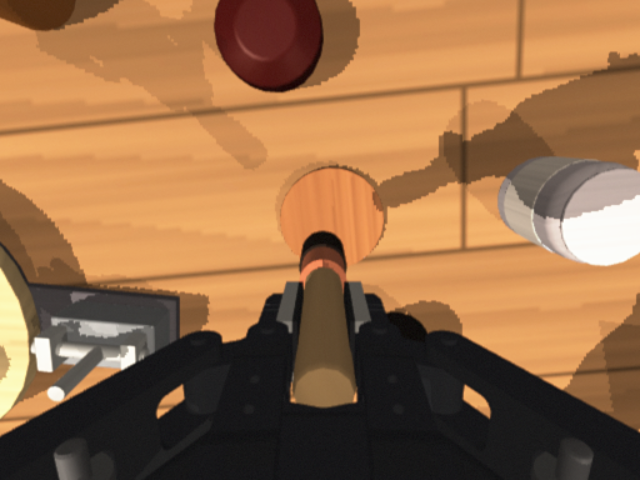

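The brush is held upright with its bristles at (322,245). Next is the dip in the pot.

Call:
send_rows(series=[[10,[-0.753,-0.3,0],[0,0,0]],[10,[-0.753,-0.3,0],[0,0,0]],[10,[-0.753,-0.3,0],[0,0,0]],[10,[0,0,0],[0,0,0]],[10,[0,0,0],[0,0,0]],[10,[0,0,0],[0,0,0]],[10,[0,0,-0.4],[0,0,0]]])

```text
clock: 29.1
eef_pos: [461.4, -358.0, 176.3]
tool_rot: [3.14, -0.004, -0.095]
force: [0.1, -0.7, -1.3]
width: 16.4
gripper_force: 58.5
```

```bash
python3 st.py; python3 - <<'E'
from cell import get_image
from h import *
for n in ("scene","top"):
    d=get_image(n)
    for z0,z1 in ((63,82),(82,115),(48,62)):
        q=near(d,(458,-358),z0,z1,50); print(n,z0,len(q),*( [circ(q),np.round(q.mean(0),1)] if len(q) else []))
E
```

```text
29.1 [ 461.4 -358.   176.3] [ 3.14  -0.004 -0.095] [ 0.68  0.62 -0.1   1.78  0.09  0.74 -1.14] [ 0.1 -0.7 -1.3] 16.4
scene 63 0
scene 82 62 [ 460.5 -358.6   13.2] [ 468.4 -359.2  100.6]
scene 48 131 [ 457.3 -359.1   37.4] [ 464.9 -359.7   54.6]
top 63 2 [ 452.8 -345.7    6.4] [ 452.8 -345.7   78. ]
top 82 17 [ 453.  -352.    11.8] [ 450.9 -347.   101.5]
top 48 48 [ 456.6 -356.4   36. ] [ 445.  -346.9   54.4]
```

Call:
send_rows(series=[[10,[0,0,-0.5],[0,0,0]],[10,[0,0,-0.4],[0,0,0]],[10,[0,0,-0.2],[0,0,0]],[10,[0,0,0],[0,0,0]],[10,[0,0,0],[0,0,0]],[10,[0,0,0],[0,0,0]]])

```text
clock: 29.95
eef_pos: [459.4, -358.4, 110.2]
tool_rot: [3.141, -0.001, -0.097]
force: [-0.8, -0.3, 0.7]
width: 16.6
gripper_force: 58.5
```

Call:
send_rows(series=[[10,[0,0,0],[0,0,0]],[10,[0,0,0.5],[0,0,0]],[10,[0,0,0.9],[0,0,0]],[10,[0,0,0.9],[0,0,0]],[10,[0,0,0.2],[0,0,0]],[10,[0,0,0],[0,0,0]]])

```text
clock: 30.7
eef_pos: [458.9, -358.1, 259.9]
tool_rot: [3.141, -0.001, -0.097]
force: [0.3, -0.2, -0.9]
width: 16.8
gripper_force: 58.6
```

Call:
send_rows(series=[[10,[0.103,0.9,0],[0,0,0]],[10,[0.103,0.9,0],[0,0,0]],[10,[0.103,0.9,0],[0,0,0]],[10,[0.103,0.9,0],[0,0,0]],[10,[0.103,0.9,0],[0,0,0]],[10,[0.103,0.9,0],[0,0,0]],[10,[0.103,0.9,0],[0,0,0]],[10,[0,0,0],[0,0,0]]])

```text
clock: 31.7
eef_pos: [501.1, 25.6, 257.5]
tool_rot: [-3.139, 0.004, -0.087]
force: [-0.7, -0.5, -1.0]
width: 16.9
gripper_force: 58.6
```

Call:
send_rows(series=[[10,[0,0,-0.6],[0,0,0]],[10,[0,0,-0.5],[0,0,0]],[10,[0,0,0],[0,0,0]],[10,[0,0,0],[0,0,0]],[10,[0,0,0],[0,0,0]]])

```text
clock: 32.33
eef_pos: [502.8, 19.7, 194.2]
tool_rot: [-3.141, -0.002, -0.097]
force: [0.3, -0.0, -0.4]
width: 16.6
gripper_force: 58.6
```

```bash
cat > hov.py <<'E'
from cell import get_image
from h import *
import sys
x,y,rim=map(float,sys.argv[1:4])
for n in ("scene","top","wrist"):
    d=get_image(n)
    for nm,z0,z1,r in (("rim",rim-6,rim+6,44),("head",rim+10,rim+60,30)):
        q=near(d,(x,y),z0,z1,r); print(n,nm,len(q),*( [circ(q),np.round(q.mean(0),1),np.round(q[:,2].min(),1)] if len(q) else []))
E
python3 st.py; python3 hov.py 502 20.3 81
```

```text
32.325 [502.8  19.7 194.2] [-3.141e+00 -2.000e-03 -9.700e-02] [ 0.01  0.5  -0.15  1.98  0.12  0.67 -1.88] [ 0.3 -0.  -0.4] 16.6
scene rim 61 [502.1  17.   26.5] [508.2  14.   80.6] 76.0
scene head 77 [502.2  17.5  13.2] [507.3  13.7 121.3] 99.0
top rim 0
top head 0
wrist rim 719 [501.5  19.7  25.9] [509.1  19.2  80.5] 75.0
wrist head 646 [501.1  19.2  12.9] [510.3  18.4 123.2] 97.9
```

Call:
send_rows(series=[[10,[0,0,-0.3],[0,0,0]],[10,[0,0,-0.25],[0,0,0]],[10,[0,0,-0.14],[0,0,0]],[10,[0,0,0],[0,0,0]],[10,[0,0,0],[0,0,0]],[10,[0,0,0],[0,0,0]]])

```text
clock: 33.22
eef_pos: [502.5, 20.0, 152.3]
tool_rot: [-3.141, -0.001, -0.097]
force: [-0.5, 0.1, -0.9]
width: 16.6
gripper_force: 58.6
```

Call:
send_rows(series=[[10,[0,0,0],[0,0,0]],[10,[0,0,0.4],[0,0,0]],[10,[0,0,0.6],[0,0,0]],[10,[0,0,0.6],[0,0,0]],[10,[0.1,0.6,0],[0,0,0]],[10,[0.1,0.7,0],[0,0,0]],[10,[0.1,0.64,0],[0,0,0]],[10,[0,0,0],[0,0,0]]])

```text
clock: 34.22
eef_pos: [520.0, 140.5, 248.1]
tool_rot: [-3.139, -0.0, -0.091]
force: [-0.5, 0.1, -2.0]
width: 16.7
gripper_force: 58.7
```

```bash
python3 st.py; python3 hov.py 520.5 136.3 93
```

```text
34.225 [520.  140.5 248.1] [-3.139 -0.    -0.091] [-0.19  0.47 -0.18  1.83  0.1   0.85 -2.08] [-0.5  0.1 -2. ] 16.7
scene rim 103 [520.  136.1  31.5] [520.2 134.3  92.2] 87.0
scene head 0
top rim 0
top head 0
wrist rim 651 [520.1 135.8  29.8] [527.5 135.6  92.5] 87.4
wrist head 2 [527.2 133.6   8.5] [527.2 133.6 152.6] 152.6
```

Call:
send_rows(series=[[10,[0,0,0],[0,0,0]],[10,[0,0,-0.5],[0,0,0]],[10,[0,0,-0.5],[0,0,0]],[10,[0,0,-0.4],[0,0,0]],[10,[0,0,-0.2],[0,0,0]],[10,[0,0,0],[0,0,0]],[10,[0,0,0],[0,0,0]],[10,[0,0,0],[0,0,0]]])

```text
clock: 35.38
eef_pos: [520.7, 136.5, 152.7]
tool_rot: [-3.141, -0.001, -0.097]
force: [-0.1, 0.0, -0.3]
width: 16.5
gripper_force: 58.7
```

Call:
send_rows(series=[[10,[0,0,0.4],[0,0,0]],[10,[0,0,0.7],[0,0,0]],[10,[0,0,0.8],[0,0,0]],[10,[0.38,-0.31,0],[0,0,0]],[10,[0.38,-0.31,0],[0,0,0]],[10,[0.38,-0.31,0],[0,0,0]],[10,[0.38,-0.31,0],[0,0,0]],[10,[0,0,0],[0,0,0]]])

```text
clock: 36.38
eef_pos: [612.7, 59.4, 266.1]
tool_rot: [3.141, -0.002, -0.1]
force: [-1.0, 0.1, -1.2]
width: 16.6
gripper_force: 58.7
```

```bash
python3 st.py; python3 hov.py 611.5 62.5 105
```

```text
36.375 [612.7  59.4 266.1] [ 3.141e+00 -2.000e-03 -1.000e-01] [-0.04  0.56 -0.16  1.6   0.1   0.99 -1.91] [-1.   0.1 -1.2] 16.6
scene rim 123 [610.   61.   35.2] [612.3  60.1 104.6] 99.4
scene head 0
top rim 0
top head 0
wrist rim 721 [611.1  61.6  33.9] [618.3  60.9 104.5] 99.0
wrist head 0
```

Call:
send_rows(series=[[10,[0,0,0],[0,0,0]],[10,[0,0,-0.6],[0,0,0]],[10,[0,0,-0.6],[0,0,0]],[10,[0,0,-0.45],[0,0,0]],[10,[0,0,-0.23],[0,0,0]],[10,[0,0,0],[0,0,0]],[10,[0,0,0],[0,0,0]],[10,[0,0,0],[0,0,0]]])

```text
clock: 37.52
eef_pos: [612.0, 62.1, 154.3]
tool_rot: [-3.141, -0.002, -0.097]
force: [0.7, 0.6, -0.5]
width: 16.5
gripper_force: 58.7
```

Call:
send_rows(series=[[10,[0,0,0.4],[0,0,0]],[10,[0,0,0.7],[0,0,0]],[10,[0,0,0.8],[0,0,0]],[10,[-0.05,-0.88,0],[0,0,0]],[10,[-0.05,-0.88,0],[0,0,0]],[10,[-0.05,-0.88,0],[0,0,0]],[10,[-0.05,-0.88,0],[0,0,0]],[10,[-0.05,-0.88,0],[0,0,0]]])

```text
clock: 38.52
eef_pos: [596.3, -203.8, 268.1]
tool_rot: [3.141, -0.001, -0.097]
force: [0.6, -0.2, -1.3]
width: 16.7
gripper_force: 58.8
```

Call:
send_rows(series=[[10,[-0.05,-0.88,0],[0,0,0]],[10,[-0.03,-0.88,0],[0,0,0]],[10,[0,0,0],[0,0,0]],[10,[0,0,-0.8],[0,0,0]],[10,[0,0,-0.8],[0,0,0]],[10,[0,0,0],[0,0,0]],[10,[0,0,0],[0,0,0]]])

```text
clock: 39.4
eef_pos: [592.9, -307.6, 173.2]
tool_rot: [3.141, -0.003, -0.096]
force: [1.2, -0.6, -1.8]
width: 16.7
gripper_force: 58.8
```

```bash
python3 st.py; python3 - <<'E'
from cell import get_image
from h import *
for n in ("scene","top"):
    d=np.load(f"pics/{n}0.npz"); hsv=cv2.cvtColor(d["img"],cv2.COLOR_RGB2HSV); P=cloud(d)
    q=near(d,(590,-308),6.5,14,60); 
    m=((np.hypot(P[...,0]-592,P[...,1]+308)<70)&(abs(P[...,2]-8)<12)&(hsv[...,0]<=11)).astype(np.uint8)
    c=max(cv2.findContours(cv2.morphologyEx(m,cv2.MORPH_OPEN,np.ones((3,3))),0,1)[0],key=cv2.contourArea)
    w=np.array([plane(d,*k[0],10) for k in c]); print(n,circ(w),cv2.fitEllipse(w[:,:2].astype(np.float32)))
d=get_image("wrist")
for z0,z1,r in ((15,45,30),(45,90,30)):
    q=near(d,(592,-308),z0,z1,r); print(len(q),circ(q) if len(q) else '',np.round(q[:,2].min(),1) if len(q) else '')
hsv=cv2.cvtColor(d["img"],cv2.COLOR_RGB2HSV); P=cloud(d)
m=(np.hypot(P[...,0]-592,P[...,1]+308)<70)&(abs(P[...,2]-10)<3); q=P[m]; print(len(q),np.percentile(q,[1,50,99],axis=0).round(1).tolist())
cv2.imwrite("pics/w4.png",cv2.resize(d["img"][...,::-1],(640,480)))
E
```

```text
39.4 [ 592.9 -307.6  173.2] [ 3.141e+00 -3.000e-03 -9.600e-02] [ 0.52  0.74 -0.14  1.53  0.12  0.88 -1.33] [ 1.2 -0.6 -1.8] 16.7Traceback (most recent call last):
  File "<stdin>", line 7, in <module>
ValueError: max() iterable argument is empty
```

```bash
python3 - <<'E'
from cell import get_image
from h import *
d=np.load("pics/w_last.npz")
for u,v in ((328,228),(419,228),(373,184),(373,272),(373,228)): print(plane(d,u/1.25,v/1.25,10).round(1))
d=get_image("wrist")
for z0,z1,r in ((40,75,30),(75,130,30)):
    q=near(d,(592,-308),z0,z1,r); print(len(q),circ(q) if len(q) else '',np.round(q[:,2].min(),1) if len(q) else '')
cv2.imwrite("pics/w4.png",cv2.resize(d["img"][...,::-1],(640,480)))
E
```

```text
[ 575.5 -268.9   10. ]
[ 605.8 -354.4   10. ]
[ 631.1 -295.2   10. ]
[ 547.1 -328.3   10. ]
[ 590.5 -311.2   10. ]
0  
908 [ 591.5 -308.4   13. ] 76.8
```

View pics/w4.png

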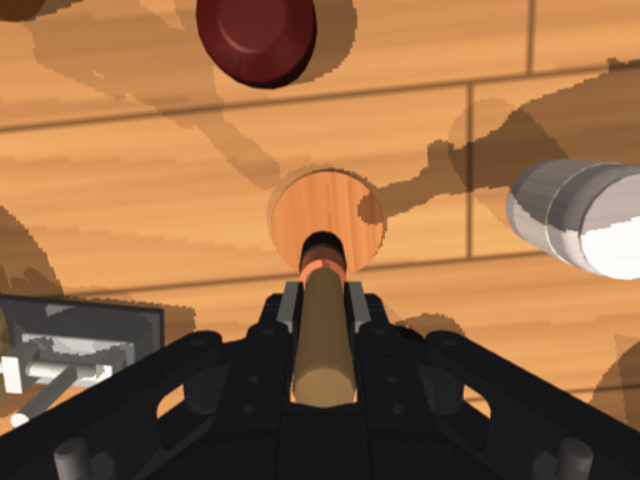

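The brush is upright over the dish, whose centre is (590,-311). Lower it.

Call:
send_rows(series=[[10,[-0.02,-0.05,-0.5],[0,0,0]],[10,[0,0,-0.4],[0,0,0]],[10,[0,0,-0.1],[0,0,0]],[10,[0,0,0],[0,0,0]],[10,[0,0,-0.05],[0,0,0]],[10,[0,0,-0.05],[0,0,0]],[10,[0,0,0],[0,0,0]],[10,[0,0,0],[0,0,0]]])

```text
clock: 40.45
eef_pos: [590.4, -310.7, 105.2]
tool_rot: [3.141, -0.0, -0.097]
force: [0.5, -0.3, -0.9]
width: 16.6
gripper_force: 58.8
```

Call:
send_rows(series=[[10,[0,0,-0.02],[0,0,0]],[10,[0,0,-0.015],[0,0,0]],[10,[0,0,0],[0,0,0]],[10,[0,0,0],[0,0,0]]])

```text
clock: 40.95
eef_pos: [590.8, -310.7, 105.1]
tool_rot: [3.141, -0.001, -0.097]
force: [-2.7, 1.8, 11.3]
width: 16.4
gripper_force: 60.2
```

Contact felt. Release and rise straight up, then go to the turntable's peg.

Call:
send_rows(series=[[25,[0,0,0.02],[0,0,0]],[40,[0,0,0],[0,0,0]],[50,[0,0,0],[0,0,0]],[50,[0,0,0.4],[0,0,0]],[50,[0,0,0.9],[0,0,0]],[50,[0,0,0.9],[0,0,0]],[50,[0,0,0.3],[0,0,0]],[50,[0,0,0],[0,0,0]]])

```text
clock: 41.95
eef_pos: [590.7, -310.9, 255.1]
tool_rot: [3.141, -0.002, -0.097]
force: [1.1, -0.7, -0.9]
width: 50.0
gripper_force: 0.0
```

```bash
python3 st.py; cat > v.py <<'E'
from cell import get_image
from h import *
for n in ("scene","top","wrist"):
    d=get_image(n)
    for nm,x,y,z0,z1,r in (("brushtop",590,-311,132,152,35),("brushlow",590,-311,15,40,35),("peg",611.5,155,92,106,30),("S",502,20,75,87,46),("M",520.5,136,87,99,50),("L",611,62,99,111,54)):
        q=near(d,(x,y),z0,z1,r); print(n,nm,len(q),*( [circ(q),np.round(q.mean(0),1)] if len(q) else []))
E
python3 v.py
```

```text
41.95 [ 590.7 -310.9  255.1] [ 3.141e+00 -2.000e-03 -9.700e-02] [ 0.53  0.65 -0.15  1.45  0.1   1.04 -1.31] [ 1.1 -0.7 -0.9] 50.0
scene brushtop 47 [ 589.5 -310.4    9.6] [ 590.2 -311.   143. ]
scene brushlow 63 [ 590.7 -311.    34.8] [ 597.9 -313.    23.3]
scene peg 33 [611.9 154.9   9.8] [612.  153.5  99. ]
scene S 80 [501.4  19.5  26.4] [501.   20.3  80.6]
scene M 105 [518.6 133.9  31.9] [519.5 134.   92.5]
scene L 131 [612.1  62.9  35.6] [612.5  60.3 104.5]
top brushtop 23 [ 588.5 -307.6    8.9] [ 587.6 -307.7  141.9]
top brushlow 19 [ 588.  -301.4   32. ] [ 579.  -305.1   26.5]
top peg 22 [610.3 155.9   9.3] [610.1 156.6  98.7]
top S 47 [500.5  21.3  25.7] [500.3  20.1  80.1]
top M 48 [518.2 137.   29.2] [514.8 136.1  91.7]
top L 59 [609.9  62.9  33.8] [610.9  64.1 103.8]
wrist brushtop 399 [ 588.9 -311.3    8.9] [ 590.3 -311.4  143.6]
wrist brushlow 78 [ 591.9 -311.5   12.3] [ 599.2 -312.2   31.3]
wrist peg 0
wrist S 24 [493.9  -3.2   9.5] [494.8  -4.6  76.3]
wrist M 0
wrist L 0
```

Call:
send_rows(series=[[50,[0.044,0.97,0],[0,0,1]],[50,[0.044,0.97,0],[0,0,1]],[50,[0.044,0.97,0],[0,0,1]],[50,[0.044,0.97,0],[0,0,1]],[50,[0.044,0.97,0],[0,0,1]],[50,[0.044,0.97,0],[0,0,1]],[50,[0.044,0.97,0],[0,0,1]],[50,[0.044,0.97,0],[0,0,1]]])

```text
clock: 43.1
eef_pos: [610.5, 156.4, 252.1]
tool_rot: [-3.141, 0.003, 0.604]
force: [0.5, -1.2, -0.0]
width: 50.0
gripper_force: 0.0
```

Call:
send_rows(series=[[50,[0,0,0],[0,0,1]],[50,[0,0,0],[0,0,1]],[50,[0,0,0],[0,0,1]],[50,[0,0,0],[0,0,0.2]],[50,[0,0,0],[0,0,0]],[50,[0,0,0],[0,0,0]]])

```text
clock: 43.85
eef_pos: [611.2, 154.9, 253.7]
tool_rot: [-3.141, 0.001, 0.88]
force: [-0.5, 0.0, -0.5]
width: 50.1
gripper_force: 0.0
```

```bash
python3 st.py; python3 v.py | grep -E "peg|wrist"
```

```text
43.85 [611.2 154.9 253.7] [-3.141e+00  1.000e-03  8.800e-01] [-0.04  0.62 -0.42  1.56  0.28  1.02 -1.23] [-0.5  0.  -0.5] 50.1
scene peg 33 [612.9 154.5   9.9] [612.8 153.5  99.8]
top peg 0
wrist brushtop 0
wrist brushlow 0
wrist peg 295 [611.1 155.3   9.4] [611.8 155.9  99.3]
wrist S 326 [502.1  21.3  25.8] [511.7  32.7  79.5]
wrist M 530 [520.3 136.3  30. ] [531.9 138.5  92. ]
wrist L 696 [610.8  62.6  33.8] [611.7  74.2 104.1]
```

Call:
send_rows(series=[[50,[0,0,-0.9],[0,0,0]],[50,[0,0,-0.9],[0,0,0]],[50,[0,0,-0.7],[0,0,0]],[50,[0,0,-0.33],[0,0,0]],[40,[0,0,0],[0,0,0]],[28,[0,0,0],[0,0,0]],[28,[0,0,0],[0,0,0]],[28,[0,0,0],[0,0,0]]])

```text
clock: 45.0
eef_pos: [612.1, 155.1, 85.6]
tool_rot: [3.14, -0.001, 0.881]
force: [-0.6, 0.1, 0.3]
width: 28.2
gripper_force: 0.0
```

```bash
python3 - <<'E'
import numpy as np
# arc: 5deg per row from 50.6, axis (545,74), r 104.8
a=np.radians(50.6+4*np.arange(0,25)); p=np.stack([545+104.8*np.cos(a),74+104.8*np.sin(a)],1)/60
print(np.round(np.diff(p,axis=0),3).tolist())
E
```

```text
[[-0.097, 0.074], [-0.102, 0.067], [-0.106, 0.06], [-0.11, 0.052], [-0.114, 0.044], [-0.116, 0.036], [-0.119, 0.028], [-0.12, 0.02], [-0.121, 0.011], [-0.122, 0.003], [-0.122, -0.006], [-0.121, -0.014], [-0.12, -0.022], [-0.118, -0.031], [-0.116, -0.039], [-0.113, -0.047], [-0.109, -0.055], [-0.105, -0.062], [-0.1, -0.069], [-0.095, -0.076], [-0.09, -0.083], [-0.084, -0.089], [-0.077, -0.094], [-0.071, -0.099]]
```

Call:
send_rows(series=[[28,[-0.049,0.037,0],[0,0,0.4]],[28,[-0.048,0.037,0],[0,0,0.4]],[28,[-0.051,0.034,0],[0,0,0.4]],[28,[-0.051,0.033,0],[0,0,0.4]],[28,[-0.106,0.06,0],[0,0,0.8]],[28,[-0.11,0.052,0],[0,0,0.8]],[28,[-0.114,0.044,0],[0,0,0.8]],[28,[-0.116,0.036,0],[0,0,0.8]]])

```text
clock: 46.0
eef_pos: [572.5, 174.9, 84.3]
tool_rot: [3.141, 0.0, 1.303]
force: [0.9, -1.3, 0.0]
width: 27.9
gripper_force: 0.7
```

Call:
send_rows(series=[[28,[-0.119,0.028,0],[0,0,0.8]],[28,[-0.12,0.02,0],[0,0,0.8]],[28,[-0.121,0.011,0],[0,0,0.8]],[28,[-0.122,0.003,0],[0,0,0.8]],[28,[-0.122,-0.006,0],[0,0,0.8]],[28,[-0.121,-0.014,0],[0,0,0.8]],[28,[-0.12,-0.022,0],[0,0,0.8]],[28,[-0.118,-0.031,0],[0,0,0.8]]])

```text
clock: 47.0
eef_pos: [514.9, 174.3, 84.4]
tool_rot: [3.141, 0.0, 1.862]
force: [2.2, -1.6, -0.1]
width: 28.2
gripper_force: 0.7
```

Call:
send_rows(series=[[28,[-0.116,-0.039,0],[0,0,0.8]],[28,[-0.113,-0.047,0],[0,0,0.8]],[28,[-0.109,-0.055,0],[0,0,0.8]],[28,[-0.105,-0.062,0],[0,0,0.8]],[28,[-0.1,-0.069,0],[0,0,0.8]],[28,[-0.095,-0.076,0],[0,0,0.8]],[28,[-0.045,-0.041,0],[0,0,0.4]],[28,[-0.045,-0.042,0],[0,0,0.4]]])

```text
clock: 48.0
eef_pos: [471.4, 148.8, 84.4]
tool_rot: [3.141, 0.0, 2.349]
force: [0.9, 0.2, -0.1]
width: 28.4
gripper_force: 0.6
```

```bash
cat > w.py <<'E'
from cell import get_image
from h import *
d=get_image("scene"); P=cloud(d)
q=near(d,(545,74),92,106,118); q=q[(np.hypot(q[:,0]-545,q[:,1]-74)>93)&(np.hypot(q[:,0]-545,q[:,1]-74)<116)]; print('peg?',len(q),circ(q) if len(q) else '')
q=near(d,(525,-36),58,80,30); print('keeper',len(q),circ(q),q.mean(0)); k=circ(q); print(np.degrees(np.arctan2(k[1]-74,k[0]-545)))
q=near(d,(508,-108),80,115,70); print('pin',len(q),circ(q),q[:,2].max())
cv2.imwrite("pics/s2.png",cv2.resize(d["img"][110:270,180:360,::-1],(720,640))[:600])
E
python3 w.py; python3 st.py
```

```text
peg? 77 [525.2  97.9  89.8]
keeper 52 [510.4 -47.7  21.3] [513.0232218  -41.00198275  70.78328015]
-105.87075156641265
pin 30 [ 508.6 -114.     6.3] 110.10104813785428
48.05 [470.8 148.2  84.3] [-3.141  0.     2.35 ] [ 0.07  0.76 -0.66  2.07  0.85  0.6  -0.41] [-0.2 -0.7  0.3] 28.3
```

View pics/s2.png

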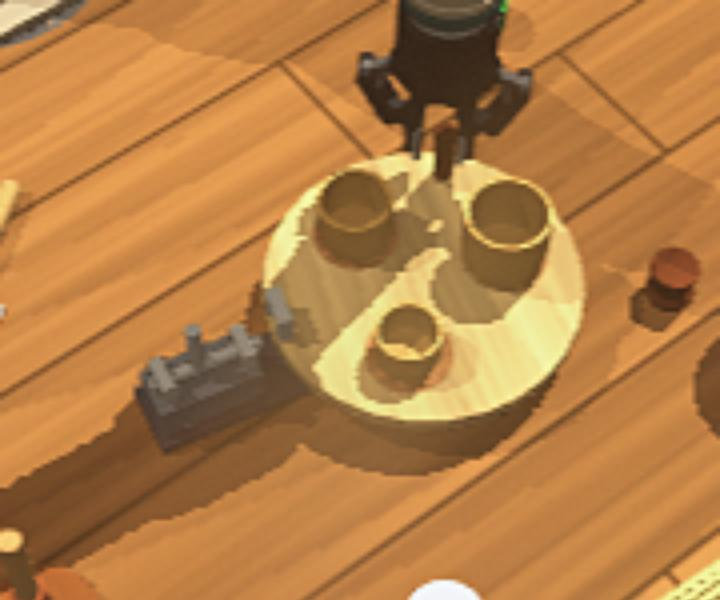

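Call:
send_rows(series=[[28,[-0.043,-0.0435,0],[0,0,0.4]],[28,[-0.041,-0.045,0],[0,0,0.4]],[28,[-0.04,-0.0465,0],[0,0,0.4]],[28,[0,0,0],[0,0,0]]])

```text
clock: 48.55
eef_pos: [463.8, 140.5, 84.4]
tool_rot: [3.141, -0.0, 2.452]
force: [1.6, 1.1, 0.3]
width: 28.4
gripper_force: 0.9
```

Call:
send_rows(series=[[28,[-0.019,-0.024,0],[0,0,0.2]],[28,[-0.019,-0.024,0],[0,0,0.2]],[28,[0,0,0],[0,0,0]]])

```text
clock: 48.92
eef_pos: [464.0, 140.1, 84.7]
tool_rot: [3.134, 0.0, 2.488]
force: [5.9, 5.4, -7.9]
width: 28.3
gripper_force: 4.4
```

Call:
send_rows(series=[[28,[-0.018,-0.024,0],[0,0,0]],[28,[-0.018,-0.024,0],[0,0,0]],[28,[0,0,0],[0,0,0]],[28,[0,0,0],[0,0,0]]])

```text
clock: 49.42
eef_pos: [463.8, 140.0, 85.1]
tool_rot: [3.128, -0.0, 2.489]
force: [11.2, 9.2, -9.1]
width: 27.8
gripper_force: 7.4
```

```bash
python3 w.py; python3 st.py
```

```text
peg? 82 [522.2  94.7  90.2]
keeper 54 [522.4 -45.8  17.6] [524.71092564 -43.06667852  69.87857655]
-100.68316966862531
pin 30 [ 508.7 -113.8    6.7] 111.29749273092123
49.475 [463.8 140.1  85.1] [ 3.128 -0.     2.489] [ 0.1   0.76 -0.68  2.1   0.9   0.58 -0.31] [  9.9  11.1 -11. ] 28.3
```

Call:
send_rows(series=[[28,[0.06,0.075,0],[0,0,0]],[34,[0.055,0.07,0],[0,0,0]],[40,[0,0,0],[0,0,0]],[40,[0,0,0],[0,0,0]],[40,[0,0,0.5],[0,0,0]],[40,[0,0,0.9],[0,0,0]],[40,[0,0,0.9],[0,0,0]],[40,[0,0,0.3],[0,0,0]]])

```text
clock: 50.48
eef_pos: [467.0, 143.6, 243.0]
tool_rot: [3.139, 0.003, 2.486]
force: [0.5, -0.0, -0.8]
width: 39.7
gripper_force: 0.0
```

```bash
python3 st.py; cat > v2.py <<'E'
from cell import get_image
from h import *
A=-9.3+87.5
for n in ("scene","top","wrist"):
    d=get_image(n)
    t=lambda a:(545+68*np.cos(np.radians(a)),74+68*np.sin(np.radians(a)))
    L=[("L",*t(A),99,111,52),("M",*t(A+120),87,99,48),("S",*t(A-120),75,87,44),("pin",515,-105,80,115,30),("guides",511,-107,58,70,60),("keeper",523,-43,58,80,26)]
    for nm,x,y,z0,z1,r in L:
        q=near(d,(x,y),z0,z1,r); print(n,nm,np.round([x,y],1),len(q),*( [circ(q),np.round(q.mean(0),1),np.round(q[:,2].max(),1)] if len(q) else []))
E
python3 v2.py
```

```text
50.475 [467.  143.6 243. ] [3.139e+00 3.000e-03 2.486e+00] [ 0.28  0.55 -0.94  1.95  0.56  0.92 -0.03] [ 0.5 -0.  -0.8] 39.7
scene L [558.9 140.6] 118 [560.5 136.3  35.4] [560.3 136.6 104.4] 110.8
scene M [480.4  52.8] 106 [481.8  49.7  31.7] [483.1  47.3  92.3] 98.8
scene S [595.7  28.7] 85 [596.1  27.1  26.9] [597.9  26.7  80.5] 86.8
scene pin [ 515 -105] 31 [ 508.6 -114.1    5.9] [ 510.4 -114.6   98.6] 112.2
scene guides [ 511 -107] 146 [ 510.8 -106.9   44.6] [ 510.5 -109.1   64. ] 69.9
scene keeper [523 -43] 55 [521.8 -48.5  18.9] [524.1 -44.5  70.8] 77.7
top L [558.9 140.6] 23 [569.4 129.   28.8] [579.  123.  103.9] 109.3
top M [480.4  52.8] 0
top S [595.7  28.7] 45 [595.4  28.2  26. ] [596.2  27.2  79.8] 85.3
top pin [ 515 -105] 12 [ 507.5 -111.1    5.9] [ 506.8 -110.7  102.1] 110.3
top guides [ 511 -107] 74 [ 508.6 -103.4   42.4] [ 510.  -103.9   63.3] 69.7
top keeper [523 -43] 33 [519.4 -49.2  18.5] [520.6 -44.   68.3] 76.4
wrist L [558.9 140.6] 619 [558.6 138.   33.9] [548.6 137.1 104.1] 106.9
wrist M [480.4  52.8] 498 [480.4  50.3  30. ] [469.1  55.4  91.9] 94.6
wrist S [595.7  28.7] 286 [588.7  32.4  24.1] [581.2  39.2  79.6] 83.1
wrist pin [ 515 -105] 0
wrist guides [ 511 -107] 97 [ 503.3 -124.2   14.1] [ 501.7 -127.6   61.3] 69.4
wrist keeper [523 -43] 0
```

Call:
send_rows(series=[[40,[0.14,-0.853,0],[0,0,1]],[40,[0.14,-0.853,0],[0,0,1]],[40,[0.14,-0.853,0],[0,0,1]],[40,[0.14,-0.853,0],[0,0,1]],[40,[0.14,-0.853,0],[0,0,1]],[40,[0,0,0],[0,0,0.3]],[40,[0,0,0],[0,0,0]],[40,[0,0,0],[0,0,0]]])

```text
clock: 51.62
eef_pos: [507.8, -111.1, 239.8]
tool_rot: [3.141, -0.001, 2.951]
force: [0.0, -0.6, -0.6]
width: 40.1
gripper_force: 0.0
```

```bash
python3 st.py; python3 v2.py; python3 - <<'E'
from cell import get_image
from h import *
d=get_image("top"); cv2.imwrite("pics/t2.png",cv2.resize(d["img"][150:300,170:330,::-1],(640,600)))
E
```

```text
51.625 [ 507.8 -111.1  239.8] [ 3.141e+00 -1.000e-03  2.951e+00] [ 0.84  0.67 -1.08  1.87  0.68  1.04  0.85] [ 0.  -0.6 -0.6] 40.1
scene L [558.9 140.6] 115 [559.5 137.5  35.7] [560.6 137.8 104.2] 110.2
scene M [480.4  52.8] 102 [482.5  50.8  31.8] [482.5  47.4  92.4] 98.3
scene S [595.7  28.7] 91 [596.7  25.6  26.9] [597.8  25.8  80.6] 86.1
scene pin [ 515 -105] 29 [ 509.3 -114.3    6.4] [ 510.9 -114.5  100.5] 111.5
scene guides [ 511 -107] 138 [ 510.3 -106.7   44.3] [ 510.6 -109.7   63.9] 69.9
scene keeper [523 -43] 59 [522.1 -48.3  19.1] [524.1 -44.9  69.7] 77.6
top L [558.9 140.6] 62 [558.9 139.3  34. ] [561.9 140.3 103.4] 109.0
top M [480.4  52.8] 52 [481.   51.3  30. ] [480.   52.6  92.3] 98.8
top S [595.7  28.7] 42 [595.4  28.   25.7] [596.1  28.3  79.2] 86.7
top pin [ 515 -105] 9 [ 506.8 -110.9    4.9] [ 506.5 -110.2  101. ] 110.5
top guides [ 511 -107] 70 [ 508.4 -104.5   42.4] [ 508.7 -101.8   63. ] 69.7
top keeper [523 -43] 29 [519.7 -47.   17.2] [520.4 -41.7  70.6] 79.0
wrist L [558.9 140.6] 429 [559.4 115.5  25.5] [557.  107.4 103.1] 106.8
wrist M [480.4  52.8] 1271 [480.9  49.7  30.2] [480.2  50.4  91.9] 95.5
wrist S [595.7  28.7] 779 [596.   25.8  26.3] [595.4  26.   79.8] 83.2
wrist pin [ 515 -105] 207 [ 507.7 -113.2    6. ] [ 506.2 -112.9  102. ] 108.7
wrist guides [ 511 -107] 1196 [510.6 -99.2  52.4] [ 508.3 -107.    63.5] 70.0
wrist keeper [523 -43] 497 [520.4 -48.5  19.9] [520.7 -44.6  70. ] 74.3
```

View pics/t2.png

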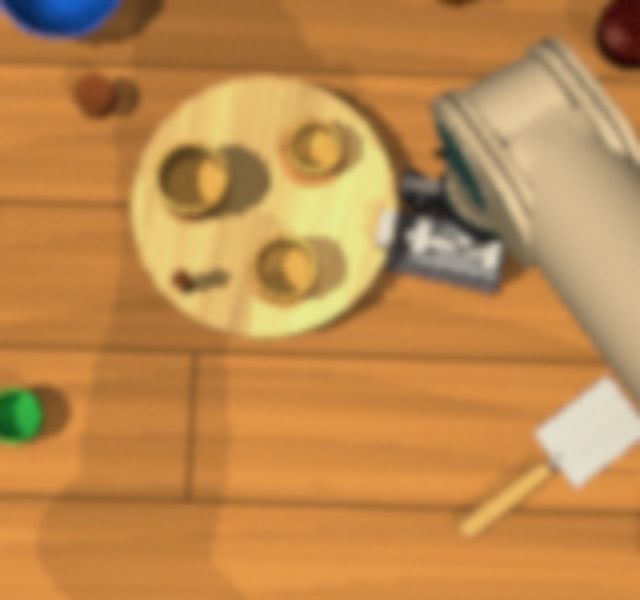

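The top crop shows all three cups on their pads, the keeper at (385,228) in line with the bolt, and the peg at (180,280). Now the bolt.

Call:
send_rows(series=[[40,[-0.01,0,-0.8],[0,0,0]],[40,[0,0,-0.8],[0,0,0]],[40,[0,0,-0.6],[0,0,0]],[40,[0,0,-0.25],[0,0,0]],[30,[0,0,0],[0,0,0]],[22,[0,0,0],[0,0,0]],[22,[0,0,0],[0,0,0]],[22,[0,0,0],[0,0,0]]])

```text
clock: 52.82
eef_pos: [508.1, -112.8, 94.1]
tool_rot: [-3.141, 0.002, 2.949]
force: [-0.9, -0.1, 0.6]
width: 21.8
gripper_force: 0.0
```

Call:
send_rows(series=[[22,[0.02,0.1,0],[0,0,0]],[22,[0.02,0.1,0],[0,0,0]],[22,[0.02,0.1,0],[0,0,0]],[22,[0.02,0.1,0],[0,0,0]],[22,[0.02,0.1,0],[0,0,0]],[22,[0,0,0],[0,0,0]]])

```text
clock: 53.58
eef_pos: [513.8, -81.6, 93.3]
tool_rot: [3.141, 0.0, 2.95]
force: [-0.2, 0.1, 0.1]
width: 21.8
gripper_force: 0.0
```

Call:
send_rows(series=[[22,[0.01,0.05,0],[0,0,0]],[22,[0.01,0.05,0],[0,0,0]],[22,[0,0,0],[0,0,0]],[22,[0,0,0],[0,0,0]]])

```text
clock: 54.08
eef_pos: [514.5, -77.5, 93.1]
tool_rot: [-3.14, -0.0, 2.948]
force: [-0.6, -2.8, 0.2]
width: 21.9
gripper_force: 1.9
```

```bash
python3 st.py; python3 v2.py | grep pin
```

```text
54.075 [514.5 -77.5  93.1] [-3.14  -0.     2.948] [ 0.64  0.85 -0.87  1.99  0.95  0.78  0.56] [-0.6 -2.8  0.2] 21.9
scene pin [ 515 -105] 53 [511.3 -91.2  13.5] [516.6 -91.6  98.3] 112.2
top pin [ 515 -105] 0
wrist pin [ 515 -105] 2400 [509.2 -90.3  13.5] [507.6 -87.7 101. ] 115.0
```

Call:
send_rows(series=[[22,[0.005,0.03,0],[0,0,0]],[22,[0.005,0.03,0],[0,0,0]],[22,[0,0,0],[0,0,0]],[22,[0,0,0],[0,0,0]]])

```text
clock: 54.72
eef_pos: [514.6, -77.2, 93.1]
tool_rot: [-3.134, -0.001, 2.946]
force: [-1.9, -10.4, 2.3]
width: 22.2
gripper_force: 5.7
```

Call:
send_rows(series=[[22,[0.003,0.02,0],[0,0,0]],[22,[0.003,0.02,0],[0,0,0]],[22,[0,0,0],[0,0,0]],[22,[0,0,0],[0,0,0]]])

```text
clock: 55.22
eef_pos: [514.6, -77.1, 93.0]
tool_rot: [-3.13, -0.001, 2.945]
force: [-2.3, -15.1, 4.3]
width: 22.2
gripper_force: 7.8
```

Call:
send_rows(series=[[22,[-0.02,-0.1,0],[0,0,0]],[26,[-0.016,-0.09,0],[0,0,0]],[32,[0,0,0],[0,0,0]],[32,[0,0,0],[0,0,0]],[32,[0,0,0.5],[0,0,0]],[32,[0,0,0.9],[0,0,0]],[32,[0,0,0.9],[0,0,0]],[32,[0,-0.9,0],[0,0,0]]])

```text
clock: 56.22
eef_pos: [517.4, -130.9, 236.6]
tool_rot: [3.138, 0.011, 2.959]
force: [0.7, -1.8, -0.0]
width: 31.9
gripper_force: 0.0
```

Call:
send_rows(series=[[32,[0,-0.9,0],[0,0,0]],[32,[0,-0.5,0],[0,0,0]],[32,[-0.3,-0.3,0],[0,0,0]],[32,[0,0,0],[0,0,0]],[32,[0,0,0],[0,0,0]]])

```text
clock: 56.85
eef_pos: [496.4, -236.7, 231.6]
tool_rot: [3.14, 0.001, 2.951]
force: [0.2, -0.9, -0.1]
width: 32.2
gripper_force: 0.0
```

```bash
python3 st.py; python3 v2.py; python3 v.py | grep brush; python3 - <<'E'
from cell import get_image
from h import *
d=get_image("scene"); cv2.imwrite("pics/s3.png",cv2.resize(d["img"][...,::-1],(800,600)))
E
```

```text
56.85 [ 496.4 -236.7  231.6] [3.140e+00 1.000e-03 2.951e+00] [ 1.04  0.72 -1.07  1.8   0.72  1.07  1.08] [ 0.2 -0.9 -0.1] 32.2
scene L [558.9 140.6] 120 [559.5 136.4  36.1] [560.7 137.1 104.5] 110.3
scene M [480.4  52.8] 97 [482.4  49.3  31.3] [481.9  47.2  92.4] 97.5
scene S [595.7  28.7] 90 [596.2  26.1  27.4] [598.3  25.1  80.5] 84.8
scene pin [ 515 -105] 32 [514.7 -83.3   7.4] [516.  -85.1  98.1] 110.2
scene guides [ 511 -107] 129 [511.4 -98.3  51.2] [ 513.3 -102.3   63.7] 70.0
scene keeper [523 -43] 78 [522.6 -48.1  19.4] [523.6 -47.4  67.9] 78.5
top L [558.9 140.6] 63 [559.4 139.1  34.1] [560.8 139.7 104.1] 109.3
top M [480.4  52.8] 54 [480.8  51.3  29.8] [480.   51.9  91.4] 97.8
top S [595.7  28.7] 43 [595.9  27.9  25.6] [595.7  29.1  80.1] 83.7
top pin [ 515 -105] 12 [513.2 -82.3   5.8] [512.3 -81.8 100.3] 112.1
top guides [ 511 -107] 77 [509.5 -96.1  49.3] [ 510.  -100.5   63.1] 69.5
top keeper [523 -43] 41 [518.9 -49.1  18.5] [520.7 -44.8  66.8] 78.9
wrist L [558.9 140.6] 0
wrist M [480.4  52.8] 0
wrist S [595.7  28.7] 115 [596.5   5.3  16.2] [595.3   1.5  77.8] 81.4
wrist pin [ 515 -105] 366 [514.3 -84.6   6.6] [512.5 -86.5  99.1] 108.8
wrist guides [ 511 -107] 1242 [510.8 -98.1  51.7] [ 508.5 -104.7   63.3] 70.0
wrist keeper [523 -43] 813 [520.7 -48.2  20.1] [520.7 -46.   67.6] 74.1
scene brushtop 48 [ 588.5 -310.6    9.5] [ 590.5 -311.2  143.2]
scene brushlow 51 [ 592.2 -312.    32.1] [ 597.7 -311.3   23.3]
top brushtop 0
top brushlow 0
wrist brushtop 0
wrist brushlow 0
```

View pics/s3.png

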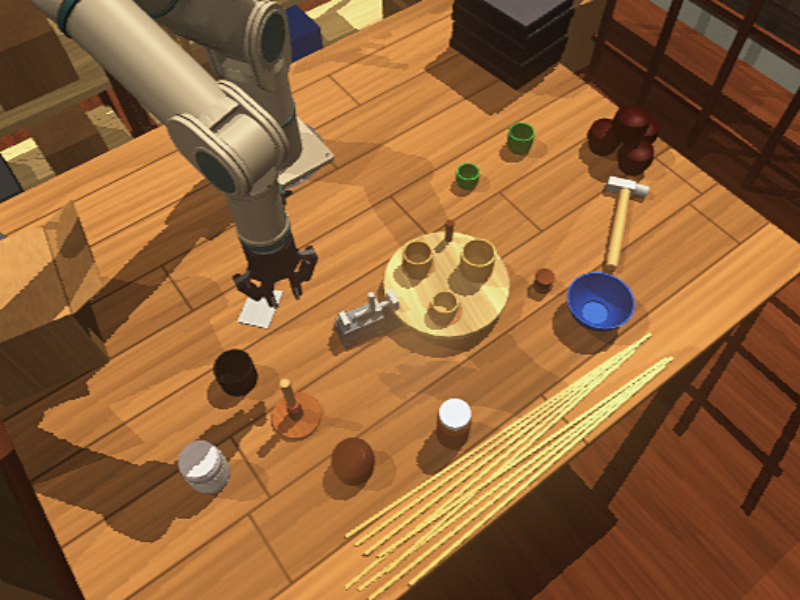

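The picture shows all three cups on the turntable, at (417,258), (478,260) and (444,306). The bolt is home at (378,300), the brush stands on its dish at (292,405), and the bystanders have not moved. Cup centres lie within about 2 mm of their pads, so I hand the job in.

```bash
python3 -c "
from cell import ctrl
print(ctrl.finish_job())"
```

```text
the job is handed in; nothing more can be done
None
```

I handed the job in at about 57 s: all three cups stand upright on their pads within about 2 mm of centre, the brush was dipped in the pot and then each cup from smallest to largest and is back on its dish, the turntable is against its stop and the bolt is home in the keeper; the large cup was knocked aside once before the dipping and I put it back.

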